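# Close the pickle jars from the stack of lids

## Robot

A 6-joint arm with a two-finger parallel gripper is mounted at the origin on the work surface. World frame = base frame: x ahead of the robot, y to its left, z up, the work surface at z = 0. Lengths are in m, angles in rad, forces in N, time in s.
With the tool pointing down it reaches from about 0.375 to 0.925 m from the base axis. Payload 5.7 kg.
Tool frame: the origin (TCP) lies on the front face of the gripper's body, between the roots of the fingers; the fingertips stand 73 mm ahead of it and the grasp point (between the pads) lies 54 mm ahead of it; x points along the fingers, y is the direction in which the jaws open and shut, and the axes are right-handed (so a half turn about x gives the same grasp; the last joint's range is limited). The gripper opens to 85 mm and grips with 20 to 120 N. Pads are 22 mm wide; open, the fingers measure 114 mm over their backs; the gripper's body (76 mm by 85 mm) begins 54 mm behind the grasp point. The pads swing forward as they close: fully open they stand 13 mm farther back than shut.
Start: joints at [-1.4, 0.359, 1.51, -0, 1.272, -0.115], TCP at [0.169, -0.576, 0.304] pointing down, gripper open.
Joint ranges: [-2.97, 2.97], [-1.01, 2.36], [0.21, 2.38], [-0.96, 4.11], [0.2, 2.71], [-2.98, 2.98]. Speed limits (rad/s): [2.39, 2.39, 3.14, 3.14, 3.14, 3.14].

## Interface

Orientations are given as a rotation vector (axis times angle).
In Python, from rig import env, eyes gives the robot as it stands.
- The arm moves only by the tool servo_tool, never from a script. Its argument "plan" is a list of rows, each a list of 7 numbers: the shift along the tool's x, y, z in m, then the turn, a rotation vector about the tool's x, y, z in rad, then the closure, from 0 (fully open) to 1 (shut). In form: [[tx, ty, tz, wx, wy, wz, claw], ...]. A call has 1 to 20 rows; each row shifts and turns the pose as measured when the row begins, along the tool's axes as they then stand; what a row does not reach is not made up. A row lasts 1/10 s, in which the tool goes at most 50 mm and 8.59 degrees, less where a joint would pass 70% of its speed; a pose out of reach is approached as far as the arm can. A call is refused whole if a number of a shift passes 0.05 or a number of a turn 0.15, either way. A call with a gripper value outside its range is refused whole. The fingers move at their own pace and stop on an object; "force" is the grip in N (left out, the last holds). Time passes only in rows, so rows that do not move let the fingers close. It gives the time, the measured TCP pose, the force and the opening at its end, in the units of the state.
- env.observe(): the state, without advancing time (a new reading comes with each control period).
- eyes.read_camera(name): name is "scene" or "top" or "wrist"; returns the picture (420x560x3 uint8, red, green, blue); there is no depth.
- eyes.camera_info(name): a dict with "fx", "fy", "cx", "cy" (pixels), "cam_to_world" (4x4, takes a point from camera to world coordinates). Camera axes: x right, y up, looking along -z (the intrinsics and any distortion apply to the point x, -y, -z); pixel columns grow to the right and rows downward; lengths in m; the calibration is good to about 2 mm. The wrist camera is an equidistant fisheye: a pixel r from the principal point sees the ray r / f radians off the axis. A picture is of the moment at which its call begins: read the wrist's pose just before it. camera_info takes no time and is no camera call; for the wrist camera it gives the pose at the moment of the call.
- env.close_job(): hands the job in, once; it reports no verdict.
The state is a dict: "t": time; "qpos": joint angles; "qvel": joint speeds; "tau": joint torques, N m; "position": TCP position; "eef_rot": TCP orientation; "force": force on the tool from outside, world axes, zero at the start; "ft_torque": the same for the moment, N m; "opening": finger opening in m.
Only numpy, scipy, OpenCV 4.12 (cv2) and the standard library are available. Lean on these libraries where they do the work, as an engineer would, in place of code of your own. Each camera call takes 0.05 s, during which the arm holds its last target.

## Task

Close the four open pickle jars with the lids stacked on the dark board: take the lids one at a time from the top of the stack down, and set each flat and centred on the jar whose rim is the lid's own size, so that the mouth is fully covered. Keep the jars standing where they are, leave the bowl and the tongs alone, and let go of everything at the end.

Things in the scene. Friction and masses are not known exactly. Their poses are not given: they have to be found in the camera images.
- lid_bottle: Plain round beech lid, 33 mm across and 18 mm thick (flat disc, no knob, thin dark line round its edge): the smallest (top of the stack). The four lids are piled on the board, nearly concentric, largest below. Origin: centre of its underside, z up. Loose, under 60 g.
- lid_slim: Plain round beech lid, 44 mm across and 18 mm thick (flat disc, no knob, thin dark line round its edge): the second smallest (second from the top). The four lids are piled on the board, nearly concentric, largest below. Origin: centre of its underside, z up. Loose, under 60 g.
- lid_middle: Plain round beech lid, 55 mm across and 18 mm thick (flat disc, no knob, thin dark line round its edge): the second largest (third from the top). The four lids are piled on the board, nearly concentric, largest below. Origin: centre of its underside, z up. Loose, under 60 g.
- lid_wide: Plain round beech lid, 66 mm across and 18 mm thick (flat disc, no knob, thin dark line round its edge): the largest (bottom of the stack, lying on a fixed dark square board 120 x 120 x 12 mm). The four lids are piled on the board, nearly concentric, largest below. Origin: centre of its underside, z up. Loose, under 60 g.
- jar_bottle: Filled clear-glass preserving jar, open: the bottle with the narrowest rim. Flat level rim 33 mm outside diameter (same as its lid), mouth 15 mm wide; body 60 mm across below a shoulder that starts 36 mm under the rim; rim 125 mm above the table. Loose, about 0.35 kg. Origin: centre of its underside, on the table; z up.
- jar_slim: Filled clear-glass preserving jar, open: the slim jar with the second narrowest rim. Flat level rim 44 mm outside diameter (same as its lid), mouth 26 mm wide; body 66 mm across below a shoulder that starts 36 mm under the rim; rim 112 mm above the table. Loose, about 0.4 kg. Origin: centre of its underside, on the table; z up.
- jar_middle: Filled clear-glass preserving jar, open: the middle jar with the second widest rim, the lowest one. Flat level rim 55 mm outside diameter (same as its lid), mouth 37 mm wide; body 74 mm across below a shoulder that starts 36 mm under the rim; rim 95 mm above the table. Loose, about 0.5 kg. Origin: centre of its underside, on the table; z up.
- jar_wide: Filled clear-glass preserving jar, open: the wide jar with the widest rim. Flat level rim 66 mm outside diameter (same as its lid), mouth 48 mm wide; body 84 mm across below a shoulder that starts 36 mm under the rim; rim 105 mm above the table. Loose, about 0.7 kg. Origin: centre of its underside, on the table; z up.
- bowl: Bystander: dark enamel bowl, 120 mm across, 45 mm high. Origin: centre of its underside.
- tongs: Bystander: steel serving tongs lying flat, about 215 mm long along own x, 65 mm wide, 26 mm high. Origin: under the middle, on the table.

How it is judged:
On the way, in this order (a step that is already met when the one before it is completed fails the run):
1. the smallest lid lies on the bottle, let go (horizontal distance between lid_bottle and jar_bottle below 0.008 m and z of lid_bottle in the frame of jar_bottle between 0.121 and 0.129 m and angle between lid_bottle's own z axis and vertical below 0.08 rad and contact force between the fingers and lid_bottle below 0.1 N), for 0.2 s.
2. the second smallest lid lies on the slim jar, let go (horizontal distance between lid_slim and jar_slim below 0.008 m and z of lid_slim in the frame of jar_slim between 0.108 and 0.116 m and angle between lid_slim's own z axis and vertical below 0.08 rad and contact force between the fingers and lid_slim below 0.1 N), for 0.2 s.
3. the second largest lid lies on the middle jar, let go (horizontal distance between lid_middle and jar_middle below 0.008 m and z of lid_middle in the frame of jar_middle between 0.091 and 0.099 m and angle between lid_middle's own z axis and vertical below 0.08 rad and contact force between the fingers and lid_middle below 0.1 N), for 0.2 s.
4. the largest lid lies on the wide jar, let go (horizontal distance between lid_wide and jar_wide below 0.008 m and z of lid_wide in the frame of jar_wide between 0.101 and 0.109 m and angle between lid_wide's own z axis and vertical below 0.08 rad and contact force between the fingers and lid_wide below 0.1 N), for 0.2 s.
At the end, for the whole second after the job is handed in: Each lid lies on the jar with a rim of its own size: centre within 8 mm of the jar's axis, underside within 4 mm of the rim's height, level within 0.08 rad; the jars stand upright within 0.08 rad; lids are released; lids and jars are at rest (all of step 1 and all of step 2 and all of step 3 and all of step 4 and linear speed of each of lid_bottle, jar_bottle, lid_slim, jar_slim, lid_middle, jar_middle, lid_wide, jar_wide below 0.02 m/s and angle between each of jar_bottle, jar_slim, jar_middle, jar_wide's own z axis and vertical below 0.08 rad); the robot touches nothing.
It fails at once if a jar is shifted more than 40 mm or tipped over (distance of any of jar_bottle, jar_slim, jar_middle, jar_wide from where it was at the start of the episode above 0.04 m or angle between any of jar_bottle, jar_slim, jar_middle, jar_wide's own z axis and vertical above 0.35 rad).
It fails at once if the bowl or the tongs are shifted more than 30 mm (distance of any of bowl, tongs from where it was at the start of the episode above 0.03 m).
It also fails if it takes over 115 s, if anything falls off the work surface, if the arm or the gripper's body presses on something with over 40 N, if the wrist force passes 120 N, or if a joint passes its speed limit or range.

## Working session

There is one attempt and no reset: what is moved stays moved. The work goes in short steps, Python scripts to look and compute and a tool call to move; the robot and the scene stay as the last step left them, time stands still between calls to the robot, and variables do not carry over. Pictures are saved under pics/ and viewed, and the job is handed in when it is done.

Besides the shell and the picture viewer there is one more tool, called after "Request:" as name(argument=value, ...) on one line, values as JSON. servo_tool: Moves the arm, as the interface text tells. Its arguments: {"type":"object","properties":{"plan":{"type":"array"},"force":{"type":"number"}},"required":["plan"]}

```bash
ls; mkdir -p pics; python3 - <<'E'
from rig import env, eyes
import cv2,numpy as np
s=env.observe()
for k,v in s.items(): print(k,np.round(v,4))
for n in ["scene","top"]:
    i=eyes.camera_info(n); print(n,{k:np.round(v,4).tolist() for k,v in i.items()})
    cv2.imwrite(f"pics/{n}0.png",eyes.read_camera(n)[:,:,::-1])
E
```

```text
pics
t 0.0
qpos [-1.4001  0.3595  1.5115  0.      1.2725 -0.1151]
qvel [ 0.0005 -0.0005  0.0011 -0.0013 -0.0014  0.001 ]
tau [-1.00000e-04 -5.27618e+01 -2.78616e+01  0.00000e+00  1.34000e-02
  1.00000e-04]
position [ 0.1691 -0.5751  0.303 ]
eef_rot [ 2.0689  0.2996 -2.069 ]
force [-0.1479 -0.1334 -0.2481]
ft_torque [-0.0449  0.0627 -0.0301]
opening 0.0853
scene {'fx': 412.727, 'fy': 412.727, 'cx': 281.0587, 'cy': 206.0947, 'cam_to_world': [[-0.7905, -0.3493, 0.5031, 1.0093], [0.6123, -0.43, 0.6635, 0.5383], [-0.0155, 0.8325, 0.5538, 0.5635], [0.0, 0.0, 0.0, 1.0]]}
top {'fx': 403.5986, 'fy': 403.5986, 'cx': 285.4091, 'cy': 209.962, 'cam_to_world': [[-0.0052, 0.9802, -0.198, 0.4013], [-0.9999, -0.002, 0.0164, -0.0554], [0.0157, 0.1981, 0.9801, 0.821], [0.0, 0.0, 0.0, 1.0]]}
```

View pics/scene0.png

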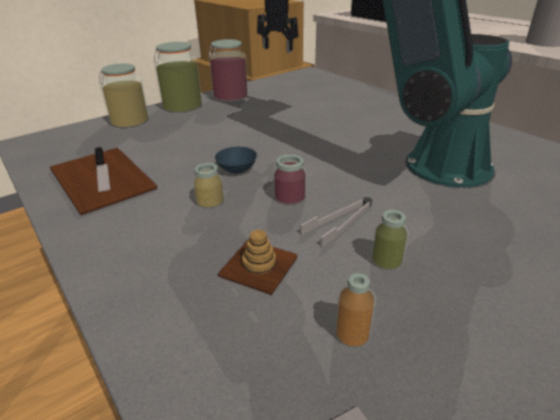

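View pics/top0.png

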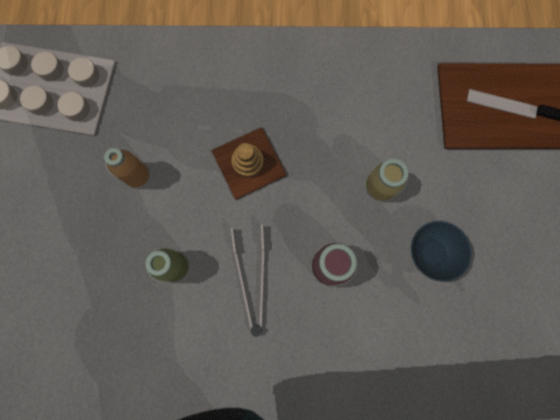

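The top picture shows the bottle rim at about (115,157), the slim jar at (160,264), the middle jar at (394,173), the wide jar at (338,262) and the stack top at (245,151). I'll enlarge each of these next.

```bash
python3 - <<'E'
import cv2,numpy as np
def sheet(f,cs,out,h=25,k=5):
    im=cv2.imread(f); T=[]
    for (u,v) in cs:
        c=im[v-h:v+h,u-h:u+h]; c=cv2.resize(c,None,fx=k,fy=k,interpolation=cv2.INTER_CUBIC)
        c=cv2.convertScaleAbs(c,alpha=1.5)
        for d in range(0,2*h,10):
            cv2.putText(c,str(u-h+d),(d*k,8),0,.32,(255,255,255),1); cv2.putText(c,str(v-h+d),(0,d*k+8),0,.32,(0,255,255),1)
            cv2.line(c,(d*k,0),(d*k,2*h*k),(90,90,90),1);cv2.line(c,(0,d*k),(2*h*k,d*k),(90,90,90),1)
        T.append(c)
    while len(T)%3: T.append(T[0]*0)
    cv2.imwrite(out,np.vstack([np.hstack(T[i:i+3]) for i in range(0,len(T),3)]))
sheet('pics/top0.png',[(115,157),(160,264),(394,173),(338,262),(247,157)],'pics/top0s.png')
sheet('pics/scene0.png',[(358,285),(394,220),(206,172),(290,164),(259,245)],'pics/scene0s.png')
E
```

```text
(no output)
```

View pics/top0s.png

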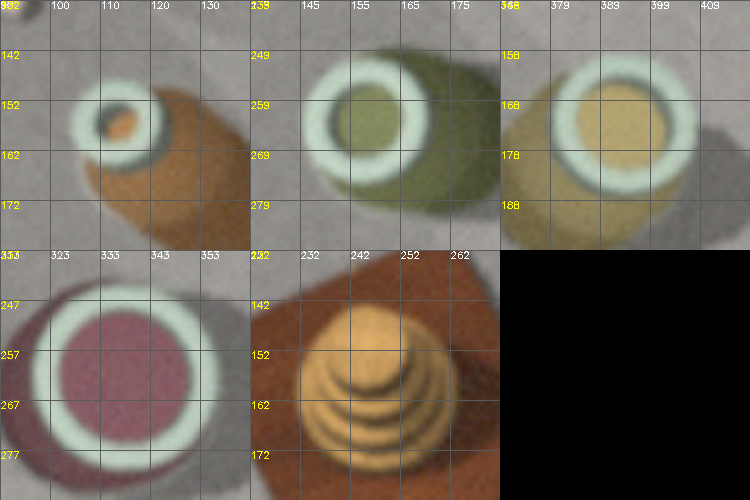

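View pics/scene0s.png

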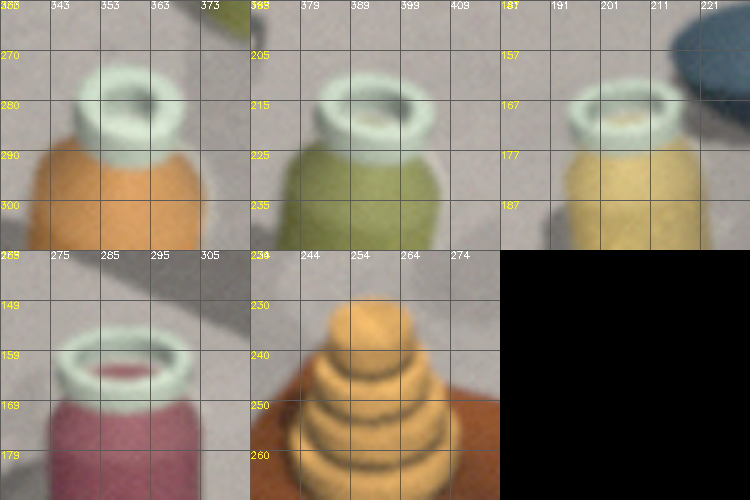

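```bash
cat > h.py <<'E'
import numpy as np,cv2
from rig import env,eyes
def ray(n,u,v,info=None):
    i=info or eyes.camera_info(n); M=np.array(i['cam_to_world'])
    a=np.array([(u-i['cx'])/i['fx'],(v-i['cy'])/i['fy']])
    if n=='wrist':
        r=np.hypot(*a); k=np.sin(r)/r if r>1e-9 else 1
        d=np.array([a[0]*k,-a[1]*k,-np.cos(r)])
    else: d=np.array([a[0],-a[1],-1])
    return M[:3,3],M[:3,:3]@d
def hit(n,u,v,z,info=None):
    o,d=ray(n,u,v,info); return (o+d*(z-o[2])/d[2])
def proj(n,P,info=None):
    i=info or eyes.camera_info(n); M=np.array(i['cam_to_world'])
    c=(np.atleast_2d(P)-M[:3,3])@M[:3,:3]; x,y,z=c[:,0],-c[:,1],-c[:,2]
    if n=='wrist':
        h=np.hypot(x,y)+1e-12; th=np.arctan2(h,z); x,y=x/h*th,y/h*th
    else: x,y=x/z,y/z
    return np.c_[i['cx']+i['fx']*x,i['cy']+i['fy']*y]
def circ(x,y,z,r):
    t=np.linspace(0,2*np.pi,60); return np.c_[x+r*np.cos(t),y+r*np.sin(t),0*t+z]
E
python3 - <<'E'
from h import *
T=dict(bottle=(113.3,156.8,.125,.0165),slim=(158.2,263.2,.112,.022),middle=(393.9,172.7,.095,.0275),wide=(337.9,262.6,.105,.033),stack=(245.3,150.8,.084,.0165))
S=dict(bottle=[(348,381),(383-12,381)],)
# scene: outer ellipse extents l,r,top,bottom of the top face
S=dict(bottle=(333+77/5,333+183/5,260+67/5,260+142/5),slim=(369+66/5,369+184/5,195+73/5,195+143/5),middle=(181+68/5,181+185/5,147+79/5,147+143/5),wide=(265+57/5,265+191/5,139+76/5,139+148/5),stack=(234+80/5,234+163/5,220+48/5,220+110/5))
for k,(u,v,z,r) in T.items():
    p=hit('top',u,v,z); q=proj('top',circ(p[0],p[1],z,r))
    l,rr,t,b=S[k]; s=hit('scene',(l+rr)/2,(t+b)/2,z)
    qs=proj('scene',circ(s[0],s[1],z,r))
    print(k,np.round(p[:2],4),'width px',np.ptp(q,axis=0).round(1),'| scene',np.round(s[:2],4),np.ptp(qs,axis=0).round(1),(round(rr-l,1),round(b-t,1)))
E
```

```text
bottle [0.6399 0.2414] width px [18.6 17.5] | scene [0.6443 0.247 ] [22.3 15.5] (21.2, 15.0)
slim [0.4506 0.1542] width px [25.5 25.5] | scene [0.4555 0.1601] [23.9 13.4] (23.6, 14.0)
middle [ 0.619  -0.2718] width px [29.2 28.1] | scene [ 0.6248 -0.2609] [23.3 11.1] (23.4, 12.8)
wide [ 0.4509 -0.1597] width px [37.3 37.6] | scene [ 0.4582 -0.1507] [27.6 12.8] (26.8, 14.4)
stack [0.6661 0.0085] width px [17.2 16.4] | scene [0.6695 0.0169] [17.4 10.7] (16.6, 12.4)
```

```bash
cat >> h.py <<'E'
from scipy.spatial.transform import Rotation as R
def axes():
    return R.from_rotvec(env.observe()['eef_rot']).as_matrix()
def go(x,y,z,s=None):
    s=s or env.observe(); A=R.from_rotvec(s['eef_rot']).as_matrix()
    d=A.T@(np.array([x,y,z])-s['position']); 
    # tilt correction: turn tool x onto straight down
    a=A.T@np.array([0,0,-1.]); w=np.cross([1,0,0],a)
    print('t',round(s['t'],2),'pos',np.round(s['position'],4),'open',round(s['opening'],4),'F',np.round(s['force'],1),'| tool shift',np.round(d,4),'tilt',np.round(w,4)); return d
E
python3 - <<'E'
from h import *
print(axes().round(3)); i=eyes.camera_info('wrist'); M=np.array(i['cam_to_world']); s=env.observe()
print({k:i[k] for k in('fx','cx','cy')}); print((axes().T@(M[:3,3]-s['position'])).round(4)); print((axes().T@M[:3,:3]).round(3))
go(.62,.0085,.30)
E
```

```text
[[-0.     0.282 -0.959]
 [ 0.002 -0.959 -0.282]
 [-1.    -0.002 -0.   ]]
{'fx': 325.19226210127806, 'cx': 279.2302720503579, 'cy': 210.07395010415195}
[-0.07    0.0014 -0.0671]
[[ 0.002  0.264 -0.965]
 [ 1.    -0.     0.002]
 [ 0.    -0.965 -0.264]]
t 0.1 pos [ 0.169  -0.5752  0.3031] open 0.0853 F [ 0.4  0.3 -0.1] | tool shift [ 0.004  -0.4328 -0.5972] tilt [ 0.     -0.0002  0.0017]
```

Request:
servo_tool(plan=[[0, 0, 0, 0.143, 0, 0, 0], [0, -0.02, -0.018, 0.143, 0, 0, 0], [0, -0.033, -0.029, 0, 0, 0, 0], [0, -0.033, -0.029, 0, 0, 0, 0], [0, -0.033, -0.029, 0, 0, 0, 0], [0, -0.033, -0.029, 0, 0, 0, 0], [0, -0.033, -0.029, 0, 0, 0, 0], [0, -0.033, -0.029, 0, 0, 0, 0], [0, -0.033, -0.029, 0, 0, 0, 0], [0, -0.033, -0.029, 0, 0, 0, 0], [0, -0.033, -0.029, 0, 0, 0, 0], [0, -0.033, -0.029, 0, 0, 0, 0], [0, -0.033, -0.029, 0, 0, 0, 0], [0, -0.033, -0.029, 0, 0, 0, 0], [0, -0.033, -0.029, 0, 0, 0, 0]])

```text
t: 1.6
position: [0.5762, -0.115, 0.2984]
eef_rot: [-2.201, 0.019, 2.214]
force: [-0.2, -1.4, 0.1]
opening: 0.0855
```

```bash
python3 -c "
from h import *
print(axes().round(3)); go(.666,.0085,.30)"
```

```text
[[-0.006 -0.022 -1.   ]
 [ 0.005 -1.     0.022]
 [-1.    -0.005  0.006]]
t 1.6 pos [ 0.5762 -0.115   0.2984] open 0.0855 F [-0.2 -1.4  0.1] | tool shift [-0.0015 -0.1255 -0.087 ] tilt [-0.     0.006  0.005]
```

Request:
servo_tool(plan=[[0, -0.032, -0.022, -0.022, 0.006, 0.005, 0.3], [0, -0.032, -0.022, 0, 0, 0, 0.3], [0, -0.032, -0.022, 0, 0, 0, 0.3], [0, -0.03, -0.022, 0, 0, 0, 0.3], [0, 0, 0, 0, 0, 0, 0.3], [0, 0, 0, 0, 0, 0, 0.3]])

```text
t: 2.2
position: [0.6701, 0.0222, 0.2948]
eef_rot: [2.216, 0.01, -2.221]
force: [-1.5, 0.3, -0.2]
opening: 0.0598
```

```bash
python3 - <<'E'
from h import *
print(axes().round(3)); go(.666,.0085,.30)
i=eyes.camera_info('wrist'); im=eyes.read_camera('wrist')[:,:,::-1]; cv2.imwrite('pics/w1.png',im)
import pickle; pickle.dump(i,open('w1.pkl','wb'))
go(.666,.0085,.30)
E
```

```text
[[-0.003  0.007 -1.   ]
 [ 0.001 -1.    -0.007]
 [-1.    -0.001  0.003]]
t 2.2 pos [0.6701 0.0222 0.2948] open 0.0598 F [-1.5  0.3 -0.2] | tool shift [-0.0052  0.0136  0.0042] tilt [-0.      0.0027  0.0015]
t 2.25 pos [0.6699 0.0221 0.2948] open 0.0596 F [ 0.1 -0.1 -0.2] | tool shift [-0.0052  0.0136  0.004 ] tilt [-0.      0.0025  0.0021]
```

View pics/w1.png

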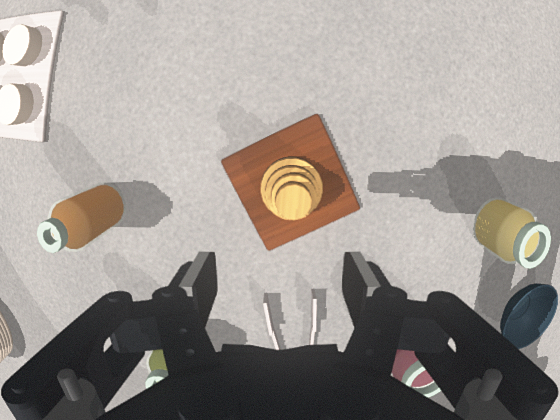

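```bash
cat >> h.py <<'E'
def sheet(im,cs,out,h=30,k=6,cols=2):
    T=[]
    for (u,v) in cs:
        c=im[max(v-h,0):v+h,u-h:u+h]; c=cv2.copyMakeBorder(c,0,2*h-c.shape[0],0,2*h-c.shape[1],cv2.BORDER_CONSTANT); c=cv2.resize(c,None,fx=k,fy=k,interpolation=cv2.INTER_CUBIC)
        for d in range(0,2*h,10):
            cv2.putText(c,str(u-h+d),(d*k,8),0,.35,(255,0,0),1); cv2.putText(c,str(v-h+d),(0,d*k+8),0,.35,(0,0,255),1)
            cv2.line(c,(d*k,0),(d*k,2*h*k),(90,90,90),1);cv2.line(c,(0,d*k),(2*h*k,d*k),(90,90,90),1)
        T.append(c)
    while len(T)%cols: T.append(T[0]*0)
    cv2.imwrite(out,np.vstack([np.hstack(T[i:i+cols]) for i in range(0,len(T),cols)]))
E
python3 - <<'E'
from h import *
im=cv2.imread('pics/w1.png'); sheet(im,[(292,193)],'pics/w1s.png',h=35,k=8,cols=1)
E
```

```text
(no output)
```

View pics/w1s.png

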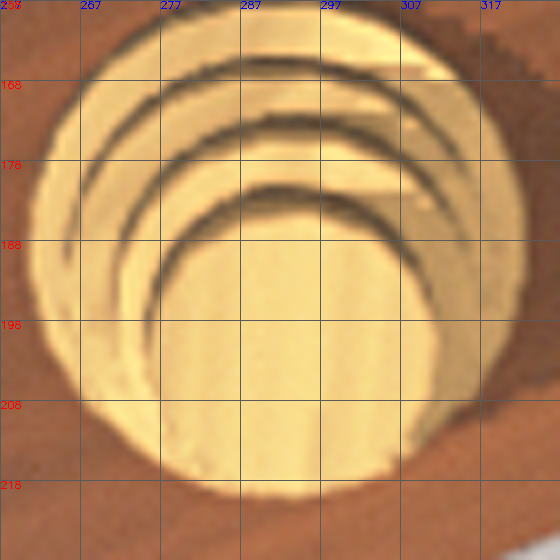

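```bash
python3 - <<'E'
from h import *; import pickle
i=pickle.load(open('w1.pkl','rb'))
p=hit('wrist',294.2,202.2,.084,i); q=proj('wrist',circ(p[0],p[1],.084,.0165),i); print(p.round(4),q.min(0).round(1),q.max(0).round(1),q.mean(0))
# bottle, middle rim from wrist
# tips: project points at tool x=.0719, y=+-.03,z=0
A=axes(); s=env.observe()
for x in (.054,.066,.073):
  for y in(-.03,.03): print(x,y,proj('wrist',s['position']+A@np.array([x,y,0]),i).round(1))
sheet(cv2.imread('pics/w1.png'),[(55,235),(530,243)],'pics/w1b.png',h=30,k=6)
sheet(cv2.imread('pics/w1.png'),[(200,275),(360,275)],'pics/w1c.png',h=30,k=6)
E
```

```text
[0.6674 0.0084 0.084 ] [275.7 184. ] [312.6 219.9] [294.17737824 201.77836034]
0.054 -0.03 [[208.3 284.2]]
0.054 0.03 [[345.7 284.4]]
0.066 -0.03 [[213.3 272.2]]
0.066 0.03 [[341.  272.4]]
0.073 -0.03 [[216.  265.9]]
0.073 0.03 [[338.5 266.1]]
```

View pics/w1c.png

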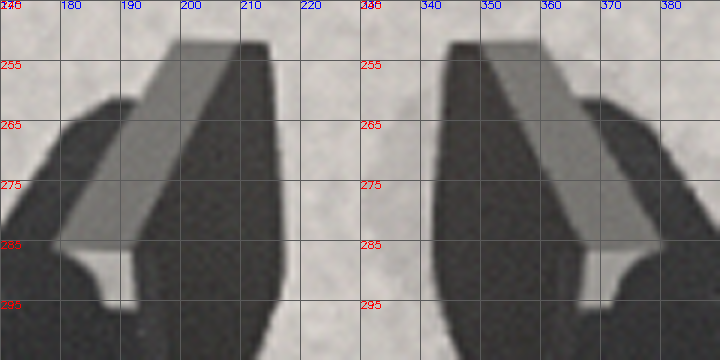

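View pics/w1b.png

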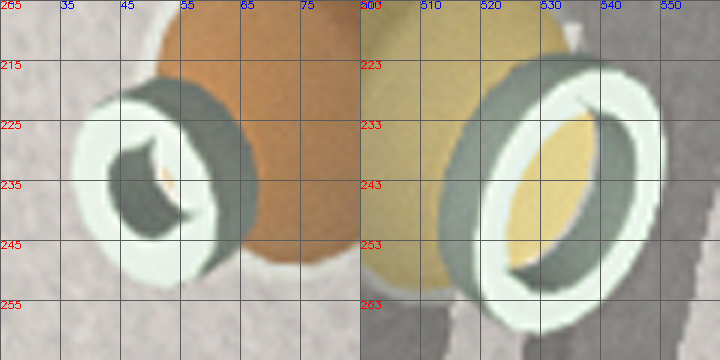

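```bash
python3 - <<'E'
from h import *; import pickle
i=pickle.load(open('w1.pkl','rb'))
for u,v,z,r in [(49.2,237.2,.125,.0165),(535,246,.095,.0275)]:
    p=hit('wrist',u,v,z,i)
    for _ in range(5):
        q=proj('wrist',circ(p[0],p[1],z,r),i); c=(q.min(0)+q.max(0))/2; e=np.array([u,v])-c
        p=hit('wrist',*(proj('wrist',p,i)[0]+e),z,i)
    print(p.round(4),q.min(0).round(1),q.max(0).round(1))
go(.6674,.009,.20)
E
```

```text
[0.6424 0.2419 0.125 ] [ 36.7 221. ] [ 61.7 253.4]
[ 0.6221 -0.2727  0.095 ] [518.8 223.6] [551.2 268.4]
t 2.25 pos [0.6699 0.0221 0.2948] open 0.0596 F [ 0.1 -0.1 -0.2] | tool shift [0.0948 0.0133 0.0024] tilt [-0.      0.0025  0.0021]
```

Request:
servo_tool(plan=[[0.02, 0.0132, 0.0024, 0, 0.0025, 0.002, 0.35], [0.03, 0, 0, 0, 0, 0, 0.35], [0.03, 0, 0, 0, 0, 0, 0.35], [0.02, 0, 0, 0, 0, 0, 0.35], [0, 0, 0, 0, 0, 0, 0.35], [0, 0, 0, 0, 0, 0, 0.35]])

```text
t: 2.85
position: [0.6645, 0.0014, 0.1936]
eef_rot: [2.221, -0.002, -2.22]
force: [0.3, 0.3, 0.1]
opening: 0.0556
```

```bash
python3 - <<'E'
from h import *
i=eyes.camera_info('wrist'); im=eyes.read_camera('wrist')[:,:,::-1]; cv2.imwrite('pics/w2.png',im)
import pickle; pickle.dump(i,open('w2.pkl','wb'))
go(.6674,.009,.141); print(axes().round(3))
E
```

```text
t 2.9 pos [0.6644 0.0015 0.1937] open 0.0551 F [-0.8 -0.7  0.6] | tool shift [ 0.0527 -0.0076 -0.003 ] tilt [ 0.     -0.0001 -0.0018]
[[ 0.    -0.    -1.   ]
 [-0.002 -1.     0.   ]
 [-1.     0.002 -0.   ]]
```

View pics/w2.png

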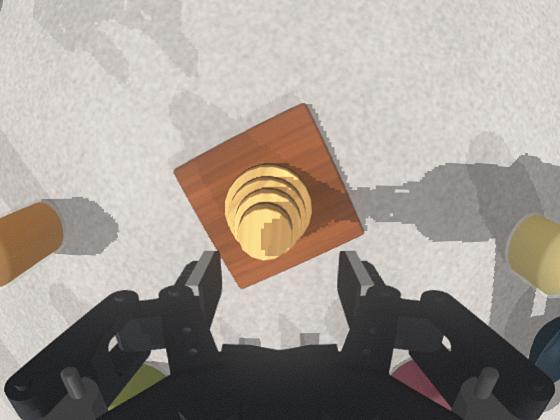

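```bash
python3 - <<'E'
from h import *; import pickle
sheet(cv2.imread('pics/w2.png'),[(268,225)],'pics/w2s.png',h=40,k=8,cols=1)
E
```

```text
(no output)
```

View pics/w2s.png

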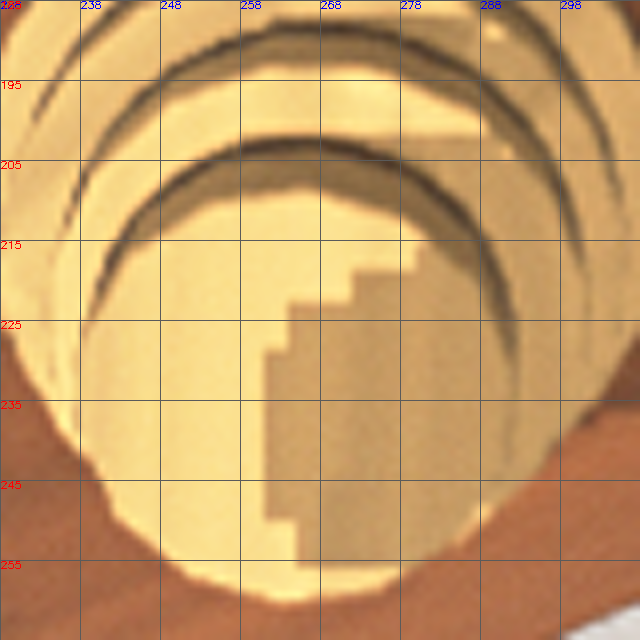

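```bash
cat >> h.py <<'E'
def fit(u,v,z,r,i,n='wrist'):
    p=hit(n,u,v,z,i)
    for _ in range(6):
        q=proj(n,circ(p[0],p[1],z,r),i); c=(q.min(0)+q.max(0))/2
        p=hit(n,*(proj(n,p,i)[0]+np.array([u,v])-c),z,i)
    return p.round(4),q.min(0).round(1),q.max(0).round(1)
E
python3 - <<'E'
from h import *; import pickle
i=pickle.load(open('w2.pkl','rb'))
print(fit(265,234.4,.084,.0165,i)); go(.6674,.009,.141)
for y in(-.0276,.0276): print(proj('wrist',env.observe()['position']+axes()@np.array([.071,y,-.011]),i).round(1))
E
```

```text
(array([0.6675, 0.0087, 0.084 ]), array([237., 208.]), array([293. , 260.8]))
t 2.9 pos [0.6644 0.0015 0.1937] open 0.0551 F [-0.8 -0.7  0.6] | tool shift [ 0.0527 -0.0076 -0.003 ] tilt [ 0.     -0.0001 -0.0018]
[[218.5 246.8]]
[[335.7 246.9]]
```

Request:
servo_tool(plan=[[0.01, -0.003, -0.0015, 0, 0, -0.002, 0.35], [0.01, -0.002, -0.001, 0, 0, 0, 0.35], [0.007, -0.001, -0.0005, 0, 0, 0, 0.35], [0.003, 0, 0, 0, 0, 0, 0.35], [0, 0, 0, 0, 0, 0, 0.35]])

```text
t: 3.4
position: [0.6697, 0.0075, 0.165]
eef_rot: [-2.228, 0.001, 2.214]
force: [0.6, -0.0, -0.5]
opening: 0.0557
```

```bash
python3 -c "
from h import *
go(.668,.0093,.141)"
```

```text
t 3.4 pos [0.6697 0.0075 0.165 ] open 0.0557 F [ 0.6 -0.  -0.5] | tool shift [ 0.024  -0.0018  0.0018] tilt [ 0.     -0.0064 -0.0001]
```

Request:
servo_tool(plan=[[0.008, -0.0008, 0.001, 0, -0.004, 0, 0.35], [0.008, 0, 0, 0, 0, 0, 0.35], [0.005, 0, 0, 0, 0, 0, 0.35], [0.001, 0, 0, 0, 0, 0, 0.35], [0, 0, 0, 0, 0, 0, 0.35]])

```text
t: 3.9
position: [0.6687, 0.0086, 0.141]
eef_rot: [2.223, -0.0, -2.219]
force: [-0.8, -0.5, 0.4]
opening: 0.0555
```

```bash
python3 -c "
from h import *
go(.668,.0093,.141)"
```

```text
t 3.9 pos [0.6687 0.0086 0.141 ] open 0.0555 F [-0.8 -0.5  0.4] | tool shift [-0.     -0.0007  0.0007] tilt [ 0.     -0.0019 -0.0002]
```

Request:
servo_tool(plan=[[0, 0, 0, 0, 0, 0, 0.55], [0, 0, 0, 0, 0, 0, 0.7], [0, 0, 0, 0, 0, 0, 0.8], [0, 0, 0, 0, 0, 0, 0.8], [0, 0, 0, 0, 0, 0, 0.8], [0, 0, 0, 0, 0, 0, 0.8]], force=25)

```text
t: 4.5
position: [0.6694, 0.0084, 0.1421]
eef_rot: [2.225, -0.0, -2.217]
force: [0.3, -0.6, 0.2]
opening: 0.0316
```

```bash
python3 -c "
from h import *
go(.668,.0093,.141)
import pickle
i=eyes.camera_info('wrist'); im=eyes.read_camera('wrist')[:,:,::-1]; cv2.imwrite('pics/w3.png',im)
pickle.dump(i,open('w3.pkl','wb'))
"
```

```text
t 4.5 pos [0.6694 0.0084 0.1421] open 0.0316 F [ 0.3 -0.6  0.2] | tool shift [ 0.0011 -0.0009  0.0014] tilt [ 0.     -0.0037 -0.0004]
```

View pics/w3.png

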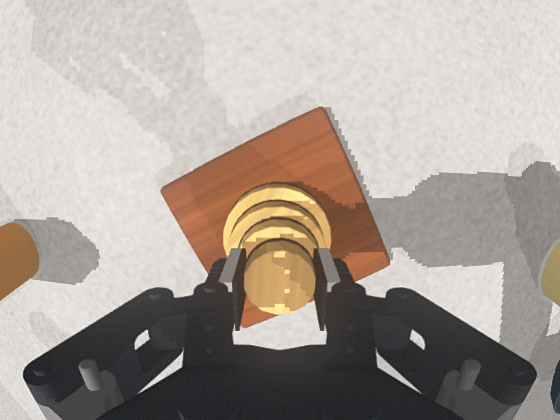

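```bash
python3 - <<'E'
from h import *; import pickle
sheet(cv2.imread('pics/w3.png'),[(280,275)],'pics/w3s.png',h=45,k=8,cols=1)
E
```

```text
(no output)
```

View pics/w3s.png

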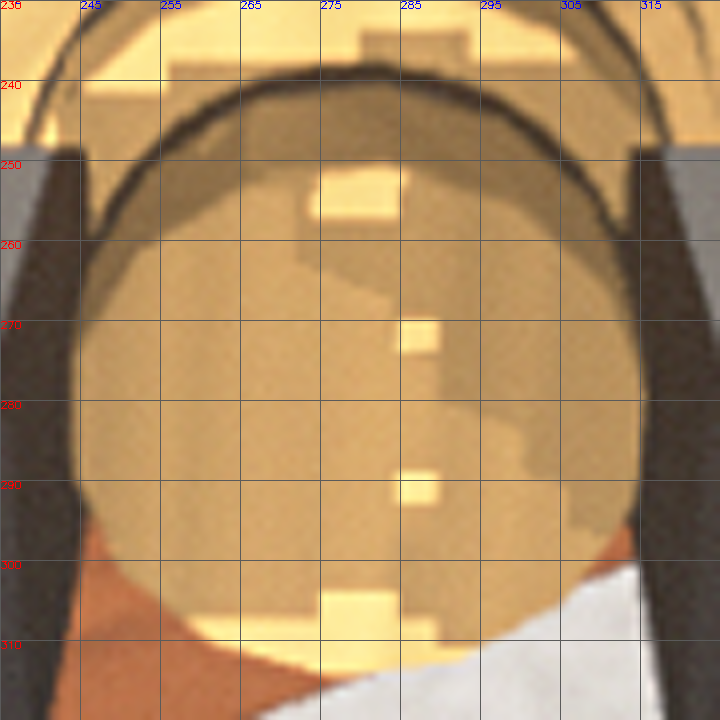

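```bash
python3 - <<'E'
from h import *; import pickle
i=pickle.load(open('w3.pkl','rb')); s=env.observe()
f=fit(279.8,282.9,.084,.0165,i); print(f, 'in tool', (axes().T@(f[0]-s['position'])).round(4))
E
```

```text
(array([0.6676, 0.0071, 0.084 ]), array([242.8, 250.5]), array([316.8, 315.3])) in tool [0.0581 0.0013 0.002 ]
```

Request:
servo_tool(plan=[[-0.01, 0, 0, 0, 0, 0, 0.8], [-0.03, 0, 0, 0, 0, 0, 0.8], [-0.035, 0, 0, 0, 0, 0, 0.8], [-0.02, -0.015, 0, 0, 0, 0, 0.8], [0, -0.03, 0.006, 0, 0, 0, 0.8], [0, -0.035, 0.008, 0, 0, 0, 0.8], [0, -0.035, 0.01, 0, 0, 0, 0.8], [0, -0.035, 0.01, 0, 0, 0, 0.8], [0, -0.035, 0.01, 0, 0, 0, 0.8], [0, -0.02, 0.005, 0, 0, 0, 0.8], [0, -0.01, 0, 0, 0, 0, 0.8], [0, 0, 0, 0, 0, 0, 0.8], [0, 0, 0, 0, 0, 0, 0.8]])

```text
t: 5.85
position: [0.6211, 0.2296, 0.2505]
eef_rot: [-2.235, 0.002, 2.205]
force: [0.1, -0.8, -0.2]
opening: 0.0314
```

```bash
cat >> h.py <<'E'
import pickle
def snap(k):
    i=eyes.camera_info('wrist'); im=eyes.read_camera('wrist')[:,:,::-1]; cv2.imwrite(f'pics/{k}.png',im); pickle.dump((i,env.observe()),open(k+'.pkl','wb'))
def load(k): return pickle.load(open(k+'.pkl','rb'))
E
python3 -c "
from h import *
go(.642,.2419,.24);snap('w4'); print(axes().round(3))
"
```

```text
t 5.85 pos [0.6211 0.2296 0.2505] open 0.0314 F [ 0.1 -0.8 -0.2] | tool shift [ 0.0108 -0.0123 -0.0208] tilt [ 0.     -0.0135  0.0006]
[[ 0.014 -0.003 -1.   ]
 [ 0.001 -1.     0.003]
 [-1.    -0.001 -0.014]]
```

View pics/w4.png

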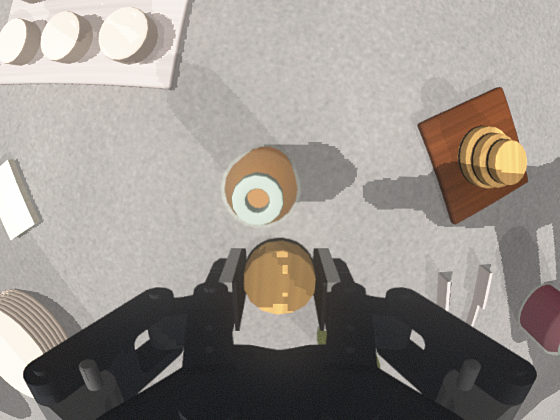

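```bash
python3 - <<'E'
from h import *
sheet(cv2.imread('pics/w4.png'),[(258,200)],'pics/w4s.png',h=32,k=8,cols=1)
E
```

```text
(no output)
```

View pics/w4s.png

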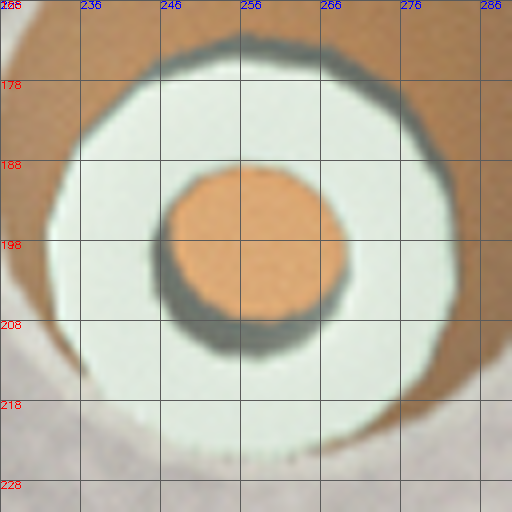

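```bash
python3 - <<'E'
from h import *
i,s=load('w4')
f=fit(257.4,200.2,.125,.0165,i); print(f)
A=axes(); lid=s['position']+A@np.array([.0581,.0013,.002]); print(lid)
t=f[0]+[0.002,.0013,0]; go(t[0],t[1],.22)
E
```

```text
(array([0.6427, 0.2423, 0.125 ]), array([231. , 174.3]), array([283.8, 226.1]))
[0.62001801 0.22812216 0.19237001]
t 5.9 pos [0.6212 0.2294 0.2505] open 0.0317 F [ 0.8  0.1 -0. ] | tool shift [ 0.0308 -0.0143 -0.023 ] tilt [ 0.     -0.0136  0.0008]
```

Request:
servo_tool(plan=[[0.005, -0.003, -0.006, 0, -0.012, 0, 0.8], [0.01, -0.004, -0.006, 0, 0, 0, 0.8], [0.01, -0.003, -0.005, 0, 0, 0, 0.8], [0.007, -0.002, -0.003, 0, 0, 0, 0.8], [0, 0, 0, 0, 0, 0, 0.8], [0, 0, 0, 0, 0, 0, 0.8]])

```text
t: 6.5
position: [0.6447, 0.2381, 0.2137]
eef_rot: [-2.216, 0.01, 2.219]
force: [-0.0, -0.3, -0.0]
opening: 0.0318
```

```bash
python3 -c "
from h import *
go(.6447,.2436,.2016)
"
```

```text
t 6.5 pos [0.6447 0.2381 0.2137] open 0.0318 F [-0.  -0.3 -0. ] | tool shift [ 0.0121 -0.0055  0.    ] tilt [ 0.      0.0016 -0.0007]
```

Request:
servo_tool(plan=[[0.002, -0.003, 0, 0, 0, 0, 0.8], [0.003, -0.002, 0, 0, 0, 0, 0.8], [0.002, 0, 0, 0, 0, 0, 0.8], [0, 0, 0, 0, 0, 0, 0.8], [0, 0, 0, 0, 0, 0, 0.8]])

```text
t: 7.0
position: [0.6443, 0.2438, 0.2069]
eef_rot: [-2.217, 0.009, 2.219]
force: [-0.2, 0.1, -0.2]
opening: 0.0318
```

```bash
python3 -c "
from h import *
go(.6447,.2436,.2016)
snap('w5')
"
```

```text
t 7.0 pos [0.6443 0.2438 0.2069] open 0.0318 F [-0.2  0.1 -0.2] | tool shift [ 0.0053  0.0002 -0.0004] tilt [ 0.      0.0011 -0.0006]
```

View pics/w5.png

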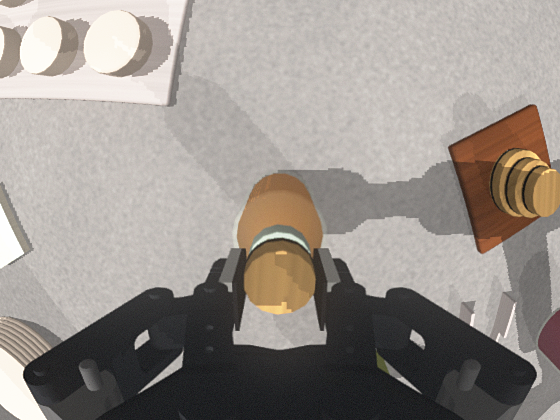

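Request:
servo_tool(plan=[[0.0015, 0, 0, 0, 0, 0, 0.8], [0.0015, 0, 0, 0, 0, 0, 0.8], [0.0005, 0, 0, 0, 0, 0, 0.8], [0, 0, 0, 0, 0, 0, 0.8]])

```text
t: 7.45
position: [0.6445, 0.2436, 0.2036]
eef_rot: [-2.217, 0.009, 2.218]
force: [0.5, -0.4, 0.5]
opening: 0.0317
```

```bash
python3 -c "
from h import *
go(.6447,.2436,.2011)
"
```

```text
t 7.45 pos [0.6445 0.2436 0.2036] open 0.0317 F [ 0.5 -0.4  0.5] | tool shift [ 0.0025  0.     -0.0002] tilt [ 0.      0.0003 -0.0004]
```

Request:
servo_tool(plan=[[0.0015, 0, 0, 0, 0, 0, 0.8], [0.001, 0, 0, 0, 0, 0, 0.8], [0, 0, 0, 0, 0, 0, 0.8]])

```text
t: 7.75
position: [0.6445, 0.2436, 0.2009]
eef_rot: [-2.217, 0.009, 2.218]
force: [0.0, -0.5, -0.4]
opening: 0.0316
```

```bash
python3 -c "
from h import *
go(.6447,.2436,.2011)
snap('w6'); sheet(cv2.imread('pics/w6.png'),[(280,260)],'pics/w6s.png',h=50,k=8,cols=1)
"
```

```text
t 7.75 pos [0.6445 0.2436 0.2009] open 0.0316 F [ 0.  -0.5 -0.4] | tool shift [-0.0002 -0.     -0.0002] tilt [ 0.      0.0003 -0.0004]
```

View pics/w6s.png

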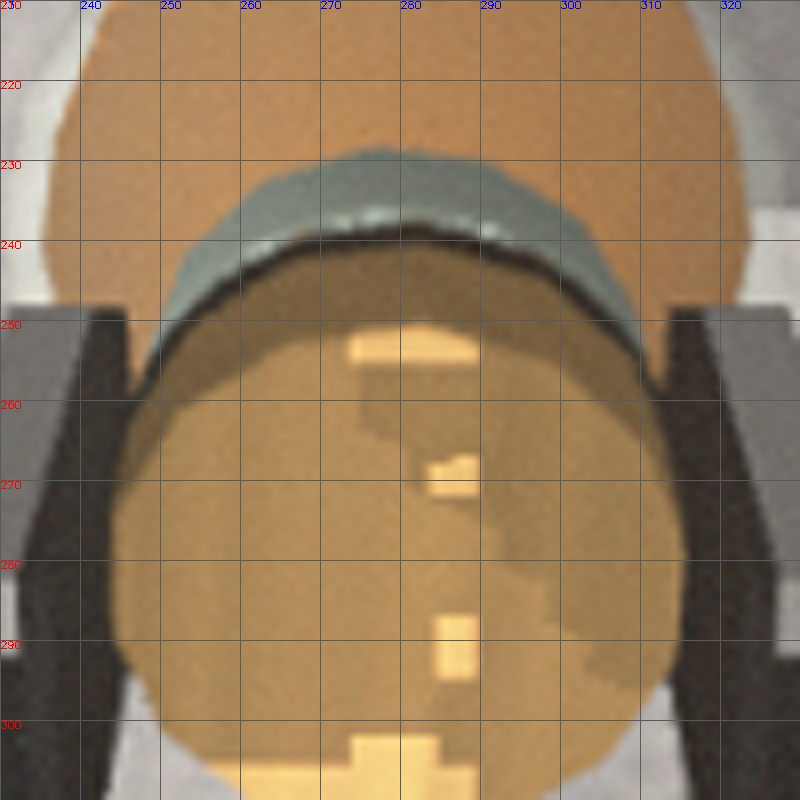

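Request:
servo_tool(plan=[[0.0006, 0, 0, 0, 0, 0, 0.8], [0, 0, 0, 0, 0, 0, 0.55], [0, 0, 0, 0, 0, 0, 0.45], [0, 0, 0, 0, 0, 0, 0.4], [0, 0, 0, 0, 0, 0, 0.35], [0, 0, 0, 0, 0, 0, 0.35]])

```text
t: 8.4
position: [0.6446, 0.2436, 0.2005]
eef_rot: [-2.218, 0.009, 2.217]
force: [-0.1, -0.4, -0.6]
opening: 0.0557
```

```bash
python3 -c "
from h import *
go(.6447,.2436,.2011)
snap('w7')
"
```

```text
t 8.4 pos [0.6446 0.2436 0.2005] open 0.0557 F [-0.1 -0.4 -0.6] | tool shift [-0.0006  0.     -0.0001] tilt [ 0.     -0.0002 -0.0003]
```

View pics/w7.png

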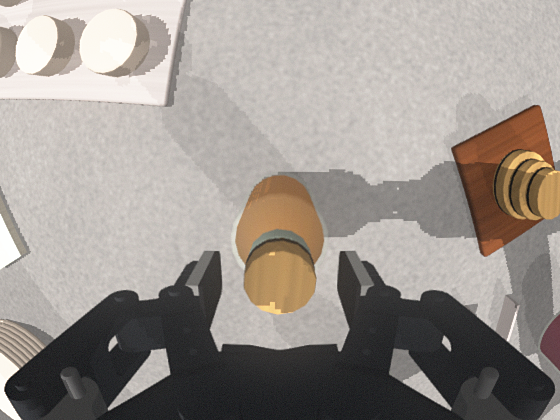

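Request:
servo_tool(plan=[[-0.02, 0, 0, 0, 0, 0, 0.35], [-0.03, 0, 0, 0, 0, 0, 0.2], [-0.01, 0.01, -0.003, 0, 0, 0, 0.2], [0, 0.03, -0.003, 0, 0, 0, 0.2], [0, 0.035, -0.003, 0, 0, 0, 0.2], [0, 0.035, -0.003, 0, 0, 0, 0.2], [0, 0.035, -0.003, 0, 0, 0, 0.2], [0, 0.035, -0.003, 0, 0, 0, 0.2], [0.005, 0.025, -0.002, 0, 0, 0, 0.2], [0.01, 0.015, 0, 0, 0, 0, 0.2], [0.01, 0.005, 0, 0, 0, 0, 0.2], [0.01, 0, 0, 0, 0, 0, 0.2], [0, 0, 0, 0, 0, 0, 0.2]])

```text
t: 9.75
position: [0.6627, 0.0064, 0.2207]
eef_rot: [-2.217, 0.009, 2.221]
force: [-0.2, 0.8, -0.3]
opening: 0.0683
```

```bash
python3 -c "
from h import *
go(.668,.0093,.141-.018)
snap('w8'); sheet(cv2.imread('pics/w8.png'),[(280,210)],'pics/w8s.png',h=50,k=8,cols=1)
"
```

```text
t 9.75 pos [0.6627 0.0064 0.2207] open 0.0683 F [-0.2  0.8 -0.3] | tool shift [ 0.0977 -0.0031 -0.0055] tilt [ 0.      0.0021 -0.0016]
```

View pics/w8.png

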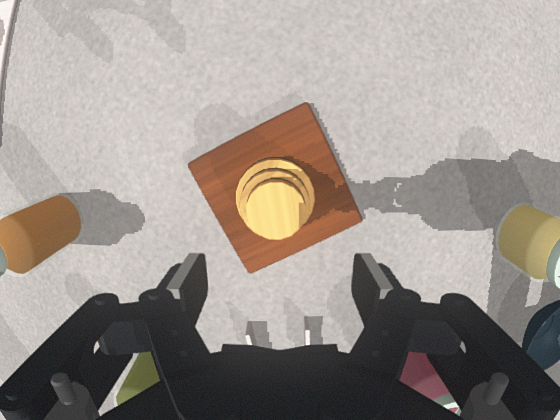

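View pics/w8s.png

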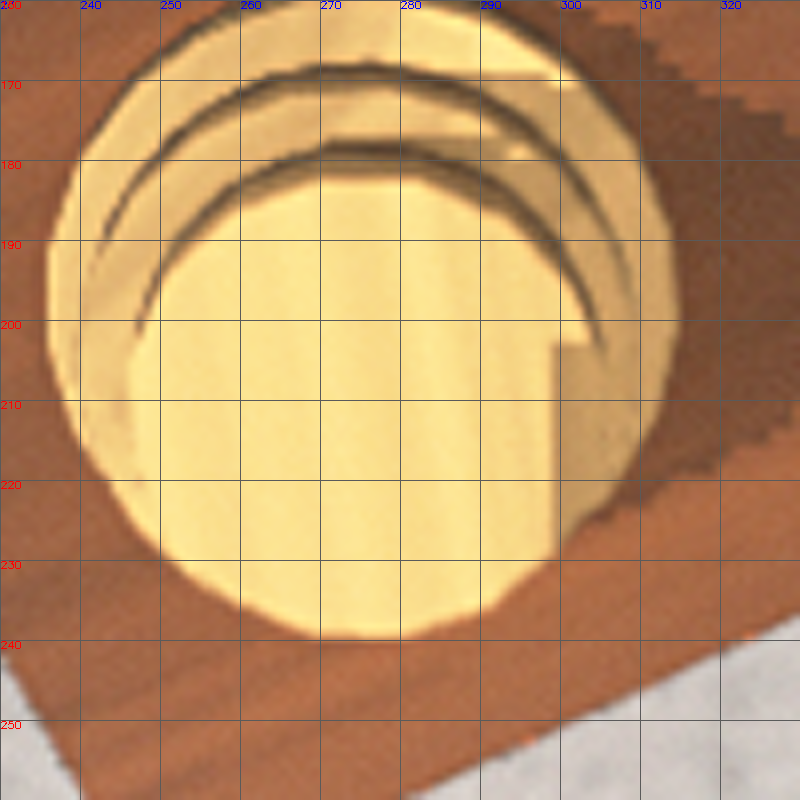

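```bash
python3 - <<'E'
from h import *
i,s=load('w8')
f=fit(275.8,211.1,.066,.022,i); print(f); go(f[0][0]+.001,f[0][1]+.0013,.124)
E
```

```text
(array([0.667 , 0.0077, 0.066 ]), array([245.2, 181.7]), array([306.4, 240.5]))
t 9.8 pos [0.663  0.0066 0.2214] open 0.0683 F [0.  1.1 1. ] | tool shift [ 0.0974 -0.0026 -0.0051] tilt [ 0.      0.0013 -0.0016]
```

Request:
servo_tool(plan=[[0.015, -0.001, -0.002, 0, 0, -0.001, 0.25], [0.025, -0.001, -0.002, 0, 0, 0, 0.25], [0.025, 0, -0.001, 0, 0, 0, 0.25], [0.012, 0, 0, 0, 0, 0, 0.25], [0.005, 0, 0, 0, 0, 0, 0.25], [0, 0, 0, 0, 0, 0, 0.25], [0, 0, 0, 0, 0, 0, 0.25]])

```text
t: 10.5
position: [0.67, 0.0152, 0.1359]
eef_rot: [2.224, 0.002, -2.218]
force: [-0.5, -0.8, 0.4]
opening: 0.0642
```

```bash
python3 -c "
from h import *
go(.668,.009,.123)
"
```

```text
t 10.5 pos [0.67   0.0152 0.1359] open 0.0642 F [-0.5 -0.8  0.4] | tool shift [0.0129 0.0062 0.0021] tilt [ 0.     -0.0027  0.0006]
```

Request:
servo_tool(plan=[[0, 0.003, 0.001, 0, -0.002, 0, 0.25], [0, 0.002, 0.0005, 0, 0, 0, 0.25], [0.003, 0.0005, 0, 0, 0, 0, 0.25], [0.003, 0, 0, 0, 0, 0, 0.25], [0.003, 0, 0, 0, 0, 0, 0.25], [0, 0, 0, 0, 0, 0, 0.25]])

```text
t: 11.1
position: [0.6705, 0.0086, 0.1299]
eef_rot: [2.229, 0.001, -2.213]
force: [0.5, 0.4, 0.6]
opening: 0.0641
```

```bash
python3 -c "
from h import *
go(.668,.009,.123)
"
```

```text
t 11.1 pos [0.6705 0.0086 0.1299] open 0.0641 F [0.5 0.4 0.6] | tool shift [ 0.0069 -0.0004  0.0025] tilt [ 0.     -0.0069 -0.0001]
```

Request:
servo_tool(plan=[[0.002, 0, 0.002, 0, -0.007, 0, 0.25], [0.003, 0, 0, 0, 0, 0, 0.25], [0.002, 0, 0, 0, 0, 0, 0.25], [0, 0, 0, 0, 0, 0, 0.25]])

```text
t: 11.5
position: [0.6681, 0.0087, 0.1219]
eef_rot: [2.219, 0.001, -2.223]
force: [-0.7, 0.5, 0.0]
opening: 0.0639
```

```bash
python3 -c "
from h import *
go(.668,.009,.123)
"
```

```text
t 11.5 pos [0.6681 0.0087 0.1219] open 0.0639 F [-0.7  0.5  0. ] | tool shift [-0.0011 -0.0003  0.0001] tilt [-0.      0.0016  0.    ]
```

Good. I'll close the fingers after raising the tool 1 mm.

Request:
servo_tool(plan=[[-0.001, 0, 0, 0, 0, 0, 0.25], [0, 0, 0, 0, 0, 0, 0.45], [0, 0, 0, 0, 0, 0, 0.6], [0, 0, 0, 0, 0, 0, 0.7], [0, 0, 0, 0, 0, 0, 0.7], [0, 0, 0, 0, 0, 0, 0.7]], force=25)

```text
t: 12.1
position: [0.6684, 0.0087, 0.1234]
eef_rot: [2.22, 0.001, -2.222]
force: [0.2, -0.6, 0.0]
opening: 0.0422
```

```bash
python3 -c "
from h import *
go(.668,.009,.123)
snap('w9'); sheet(cv2.imread('pics/w9.png'),[(280,275)],'pics/w9s.png',h=50,k=8,cols=1)
"
```

```text
t 12.1 pos [0.6684 0.0087 0.1234] open 0.0422 F [ 0.2 -0.6  0. ] | tool shift [ 0.0004 -0.0003  0.0004] tilt [ 0.      0.0008 -0.    ]
```

View pics/w9s.png

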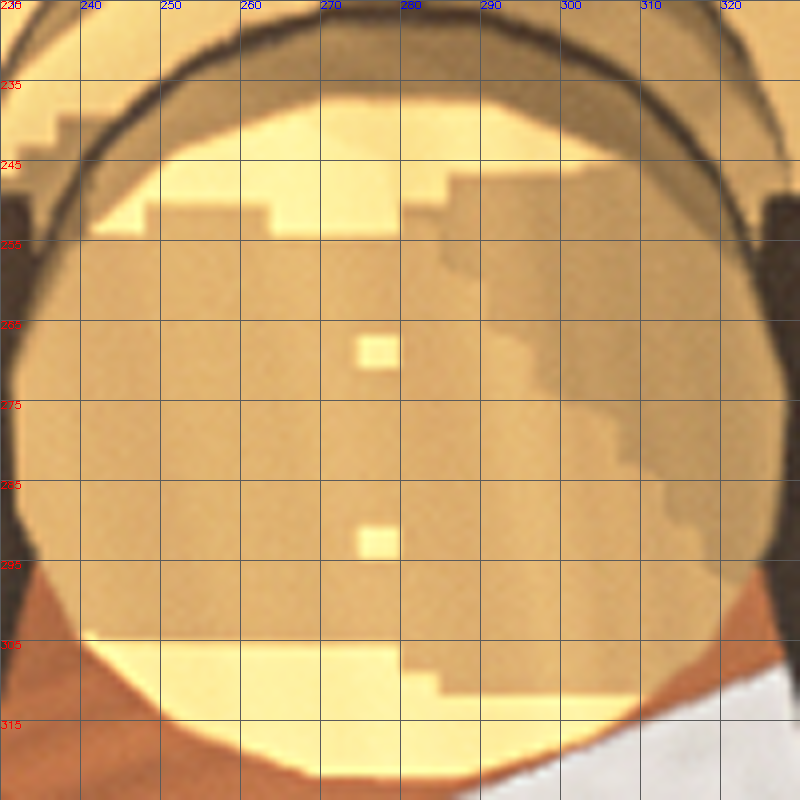

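```bash
python3 - <<'E'
from h import *
i,s=load('w9'); A=axes()
f=fit(280,279.6,.066,.022,i); print(f,'tool',(A.T@(f[0]-s['position'])).round(4)); go(.4506,.1542,.24)
E
```

```text
(array([0.6677, 0.0073, 0.066 ]), array([230.4, 236. ]), array([329.6, 323.2])) tool [0.0574 0.0014 0.0006]
t 12.15 pos [0.6684 0.0087 0.1234] open 0.0427 F [ 0.5  0.8 -0.2] | tool shift [-0.1164 -0.1456  0.2178] tilt [ 0.      0.0008 -0.    ]
```

Request:
servo_tool(plan=[[-0.01, 0, 0, 0, 0, 0, 0.7], [-0.03, 0, 0, 0, 0, 0, 0.7], [-0.035, -0.003, 0.005, 0, 0, 0, 0.7], [-0.025, -0.01, 0.015, 0, 0, 0, 0.7], [-0.01, -0.018, 0.03, 0, 0, 0, 0.7], [0, -0.02, 0.033, 0, 0, 0, 0.7], [0, -0.02, 0.033, 0, 0, 0, 0.7], [0, -0.02, 0.033, 0, 0, 0, 0.7], [0, -0.02, 0.033, 0, 0, 0, 0.7], [0, -0.012, 0.022, 0, 0, 0, 0.7], [0, -0.006, 0.012, 0, 0, 0, 0.7], [0, 0, 0, 0, 0, 0, 0.7], [0, 0, 0, 0, 0, 0, 0.7]])

```text
t: 13.45
position: [0.4481, 0.1408, 0.2455]
eef_rot: [-2.234, 0.0, 2.207]
force: [0.5, 0.1, 0.6]
opening: 0.0423
```

```bash
python3 -c "
from h import *
go(.453,.1555,.24); print(axes().round(3))
snap('w10')
"
```

```text
t 13.45 pos [0.4481 0.1408 0.2455] open 0.0423 F [0.5 0.1 0.6] | tool shift [ 0.0055 -0.0147 -0.0048] tilt [ 0.     -0.0121  0.0008]
[[ 0.012 -0.001 -1.   ]
 [ 0.001 -1.     0.001]
 [-1.    -0.001 -0.012]]
```

View pics/w10.png

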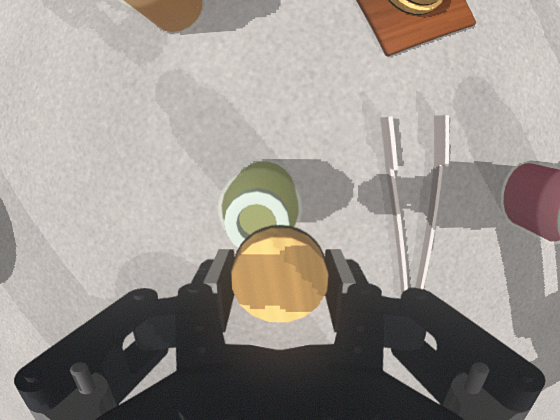

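```bash
python3 - <<'E'
from h import *
sheet(cv2.imread('pics/w10.png'),[(258,215)],'pics/w10s.png',h=40,k=8,cols=1)
E
```

```text
(no output)
```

View pics/w10s.png

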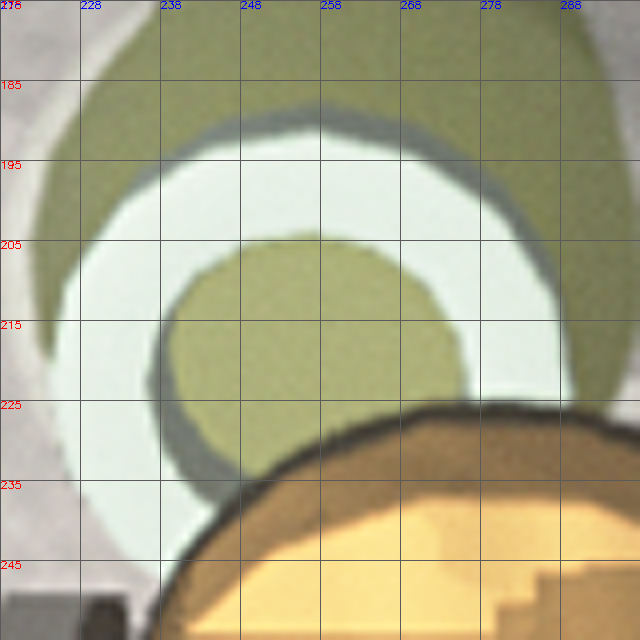

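```bash
python3 - <<'E'
from h import *
i,s=load('w10')
for v in (222,222.5,223,223.5):
  f=fit(257.3,v,.112,.022,i); print(f)
f=fit(257.3,222.3,.112,.022,i)
go(f[0][0]+.0006,f[0][1]+.0014,.1874)
E
```

```text
(array([0.4527, 0.1545, 0.112 ]), array([224.1, 190.1]), array([290.5, 253.9]))
(array([0.4523, 0.1545, 0.112 ]), array([224.1, 190.6]), array([290.5, 254.4]))
(array([0.452 , 0.1545, 0.112 ]), array([224.1, 191.1]), array([290.5, 254.9]))
(array([0.4516, 0.1545, 0.112 ]), array([224.1, 191.7]), array([290.5, 255.3]))
t 13.5 pos [0.4483 0.1406 0.2454] open 0.0426 F [ 0.6 -0.2 -0.8] | tool shift [ 0.0581 -0.0152 -0.004 ] tilt [ 0.     -0.012   0.0008]
```

Request:
servo_tool(plan=[[0.006, -0.004, -0.001, 0, -0.012, 0, 0.7], [0.012, -0.004, -0.001, 0, 0, 0, 0.7], [0.012, -0.003, -0.001, 0, 0, 0, 0.7], [0.008, -0.001, 0, 0, 0, 0, 0.7], [0.002, 0, 0, 0, 0, 0, 0.7], [0, 0, 0, 0, 0, 0, 0.7]])

```text
t: 14.1
position: [0.4568, 0.1521, 0.2007]
eef_rot: [-2.218, 0.005, 2.219]
force: [-0.2, 0.4, -0.0]
opening: 0.0427
```

```bash
python3 -c "
from h import *
go(.4532,.1558,.1874)
"
```

```text
t 14.1 pos [0.4568 0.1521 0.2007] open 0.0427 F [-0.2  0.4 -0. ] | tool shift [ 0.0133 -0.0037  0.0036] tilt [-0.      0.0002  0.0005]
```

Request:
servo_tool(plan=[[0.003, -0.002, 0.002, 0, 0, 0, 0.7], [0.003, -0.0012, 0.001, 0, 0, 0, 0.7], [0.002, 0, 0, 0, 0, 0, 0.7], [0, 0, 0, 0, 0, 0, 0.7]])

```text
t: 14.5
position: [0.4538, 0.1555, 0.1925]
eef_rot: [-2.219, 0.006, 2.218]
force: [-0.5, 0.2, 0.7]
opening: 0.0427
```

```bash
python3 -c "
from h import *
go(.4532,.1558,.1874)
"
```

```text
t 14.5 pos [0.4538 0.1555 0.1925] open 0.0427 F [-0.5  0.2  0.7] | tool shift [ 0.0051 -0.0003  0.0006] tilt [ 0.     -0.0006  0.0006]
```

Request:
servo_tool(plan=[[0.0018, 0, 0.0005, 0, 0, 0, 0.7], [0.0015, 0, 0, 0, 0, 0, 0.7], [0.0008, 0, 0, 0, 0, 0, 0.7], [0, 0, 0, 0, 0, 0, 0.7]])

```text
t: 14.9
position: [0.4536, 0.1555, 0.1886]
eef_rot: [-2.22, 0.005, 2.216]
force: [-0.7, 0.1, -0.5]
opening: 0.0428
```

```bash
python3 -c "
from h import *
go(.4532,.1558,.1874)
snap('w11'); sheet(cv2.imread('pics/w11.png'),[(280,260)],'pics/w11s.png',h=55,k=7,cols=1)
"
```

```text
t 14.9 pos [0.4536 0.1555 0.1886] open 0.0428 F [-0.7  0.1 -0.5] | tool shift [ 0.0012 -0.0003  0.0004] tilt [ 0.     -0.0019  0.0008]
```

View pics/w11s.png

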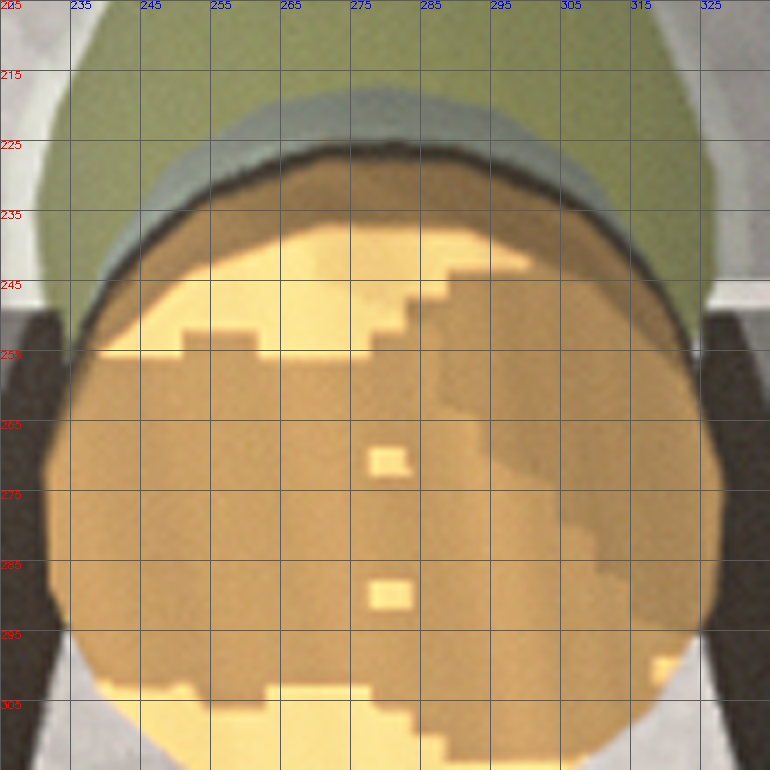

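Request:
servo_tool(plan=[[0.0009, 0, 0, 0, 0, 0, 0.7], [0, 0, 0, 0, 0, 0, 0.7], [0, 0, 0, 0, 0, 0, 0.45], [0, 0, 0, 0, 0, 0, 0.35], [0, 0, 0, 0, 0, 0, 0.28], [0, 0, 0, 0, 0, 0, 0.25], [0, 0, 0, 0, 0, 0, 0.25]])

```text
t: 15.65
position: [0.4539, 0.1556, 0.188]
eef_rot: [-2.221, 0.005, 2.215]
force: [0.6, -0.0, 0.5]
opening: 0.064
```

```bash
python3 -c "
from h import *
go(.4532,.1558,.1874)
snap('w12')
"
```

```text
t 15.65 pos [0.4539 0.1556 0.188 ] open 0.064 F [ 0.6 -0.   0.5] | tool shift [ 0.0006 -0.0002  0.0007] tilt [ 0.     -0.0026  0.0009]
```

View pics/w12.png

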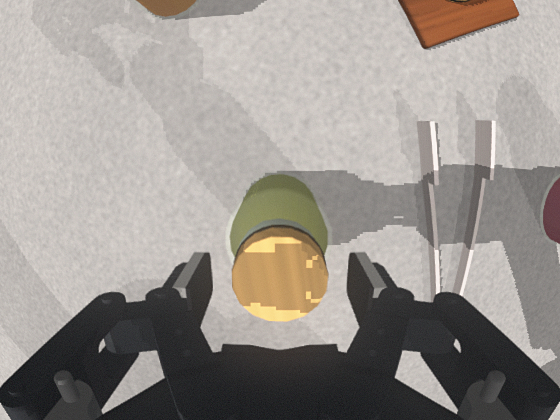

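Request:
servo_tool(plan=[[-0.02, 0, 0, 0, 0.0, 0, 0.25], [-0.025, 0, 0, 0, 0, 0, 0.1], [-0.005, 0.01, -0.014, 0, 0, 0, 0.1], [0, 0.02, -0.028, 0, 0, 0, 0.1], [0, 0.022, -0.03, 0, 0, 0, 0.1], [0, 0.022, -0.03, 0, 0, 0, 0.1], [0, 0.022, -0.03, 0, 0, 0, 0.1], [0.01, 0.02, -0.028, 0, 0, 0, 0.1], [0.01, 0.012, -0.018, 0, 0, 0, 0.1], [0.01, 0.006, -0.008, 0, 0, 0, 0.1], [0, 0, 0, 0, 0, 0, 0.1], [0, 0, 0, 0, 0, 0, 0.1]])

```text
t: 16.9
position: [0.649, 0.009, 0.2028]
eef_rot: [-2.222, 0.007, 2.218]
force: [-0.7, 1.2, 0.7]
opening: 0.0766
```

```bash
python3 -c "
from h import *
go(.668,.009,.123-.018)
snap('w13'); sheet(cv2.imread('pics/w13.png'),[(280,210)],'pics/w13s.png',h=50,k=8,cols=1)
"
```

```text
t 16.9 pos [0.649  0.009  0.2028] open 0.0766 F [-0.7  1.2  0.7] | tool shift [ 0.0978 -0.0002 -0.0189] tilt [ 0.     -0.0016 -0.0012]
```

View pics/w13.png

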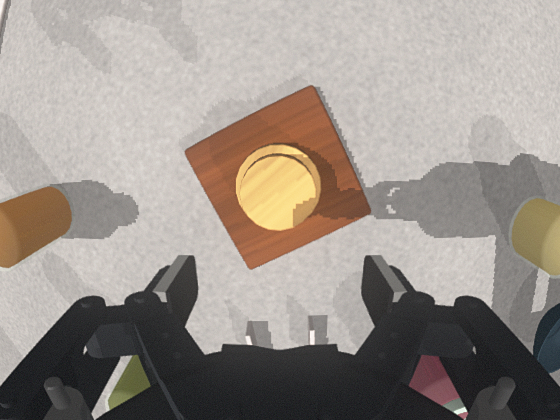

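View pics/w13s.png

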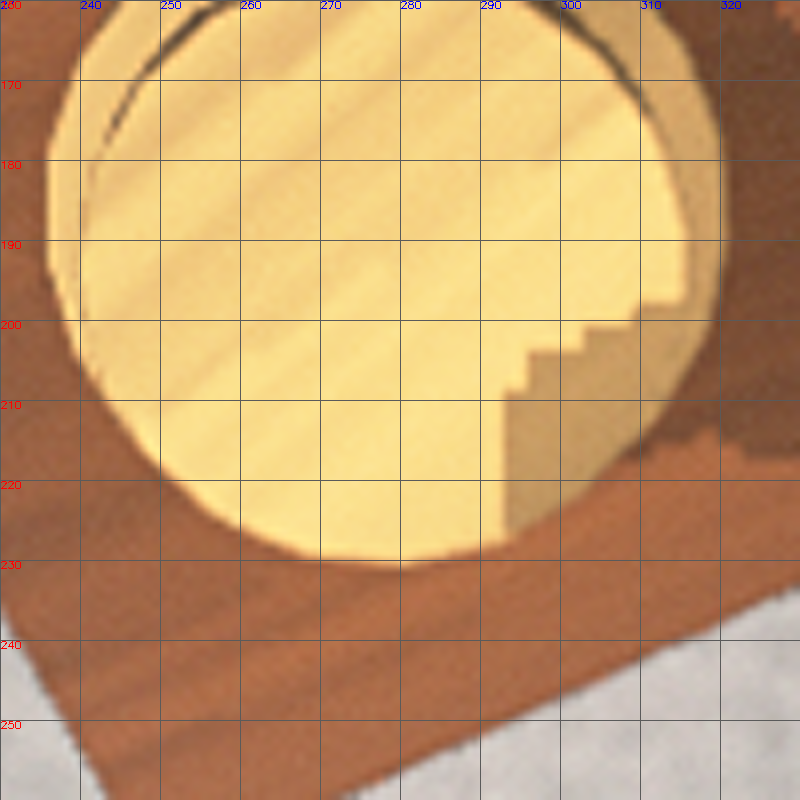

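```bash
python3 - <<'E'
from h import *
i,s=load('w13')
for v in (192,193,194): f=fit(278,v,.048,.0275,i); print(f)
f=fit(278,193.2,.048,.0275,i); go(f[0][0]+.001,f[0][1]+.0013,.105)
E
```

```text
(array([0.6676, 0.0088, 0.048 ]), array([239.3, 154.2]), array([316.7, 229.8]))
(array([0.6669, 0.0088, 0.048 ]), array([239.4, 155.2]), array([316.6, 230.8]))
(array([0.6662, 0.0088, 0.048 ]), array([239.4, 156.3]), array([316.6, 231.7]))
t 16.95 pos [0.6486 0.0093 0.2028] open 0.077 F [-0.3 -0.2 -0.5] | tool shift [ 0.0978 -0.0011 -0.019 ] tilt [ 0.     -0.0013 -0.0013]
```

Request:
servo_tool(plan=[[0.01, 0, -0.004, 0, 0, 0, 0.1], [0.018, 0, -0.006, 0, 0, 0, 0.1], [0.018, 0, -0.005, 0, 0, 0, 0.1], [0.012, 0, -0.002, 0, 0, 0, 0.1], [0.004, 0, 0, 0, 0, 0, 0.1], [0, 0, 0, 0, 0, 0, 0.1]])

```text
t: 17.55
position: [0.6644, 0.0123, 0.1354]
eef_rot: [-2.221, 0.001, 2.222]
force: [-0.5, -0.6, 0.3]
opening: 0.0769
```

```bash
python3 -c "
from h import *
go(.668,.0098,.103)
"
```

```text
t 17.55 pos [0.6644 0.0123 0.1354] open 0.0769 F [-0.5 -0.6  0.3] | tool shift [ 0.0324  0.0025 -0.0036] tilt [ 0.      0.0007 -0.0006]
```

Request:
servo_tool(plan=[[0.003, 0.001, -0.0015, 0, 0, 0, 0.1], [0.006, 0.001, -0.001, 0, 0, 0, 0.1], [0.006, 0, 0, 0, 0, 0, 0.1], [0.003, 0, 0, 0, 0, 0, 0.1], [0, 0, 0, 0, 0, 0, 0.1]])

```text
t: 18.05
position: [0.6676, 0.0099, 0.117]
eef_rot: [2.223, -0.002, -2.22]
force: [0.5, 0.3, -0.5]
opening: 0.0769
```

```bash
python3 -c "
from h import *
go(.668,.0098,.103)
"
```

```text
t 18.05 pos [0.6676 0.0099 0.117 ] open 0.0769 F [ 0.5  0.3 -0.5] | tool shift [ 0.014   0.0001 -0.0003] tilt [ 0.     -0.001  -0.0009]
```

Request:
servo_tool(plan=[[0.004, 0, 0, 0, 0, 0, 0.1], [0.005, 0, 0, 0, 0, 0, 0.1], [0.003, 0, 0, 0, 0, 0, 0.1], [0, 0, 0, 0, 0, 0, 0.1]])

```text
t: 18.45
position: [0.6678, 0.0098, 0.1044]
eef_rot: [-2.223, 0.002, 2.22]
force: [-0.2, 0.5, 0.4]
opening: 0.0771
```

```bash
python3 -c "
from h import *
go(.668,.0098,.103)
"
```

```text
t 18.45 pos [0.6678 0.0098 0.1044] open 0.0771 F [-0.2  0.5  0.4] | tool shift [ 0.0014  0.     -0.0002] tilt [ 0.     -0.0017 -0.0009]
```

Request:
servo_tool(plan=[[0.001, 0, 0, 0, 0, 0, 0.1], [0, 0, 0, 0, 0, 0, 0.3], [0, 0, 0, 0, 0, 0, 0.5], [0, 0, 0, 0, 0, 0, 0.6], [0, 0, 0, 0, 0, 0, 0.6], [0, 0, 0, 0, 0, 0, 0.6]], force=25)

```text
t: 19.05
position: [0.6681, 0.0099, 0.104]
eef_rot: [2.224, -0.002, -2.219]
force: [-0.7, -0.4, -0.5]
opening: 0.054
```

```bash
python3 -c "
from h import *
go(.668,.009,.123)
snap('w14'); sheet(cv2.imread('pics/w14.png'),[(280,275)],'pics/w14s.png',h=65,k=6,cols=1)
"
```

```text
t 19.05 pos [0.6681 0.0099 0.104 ] open 0.054 F [-0.7 -0.4 -0.5] | tool shift [-0.019   0.0009  0.0001] tilt [ 0.     -0.0025 -0.001 ]
```

View pics/w14s.png

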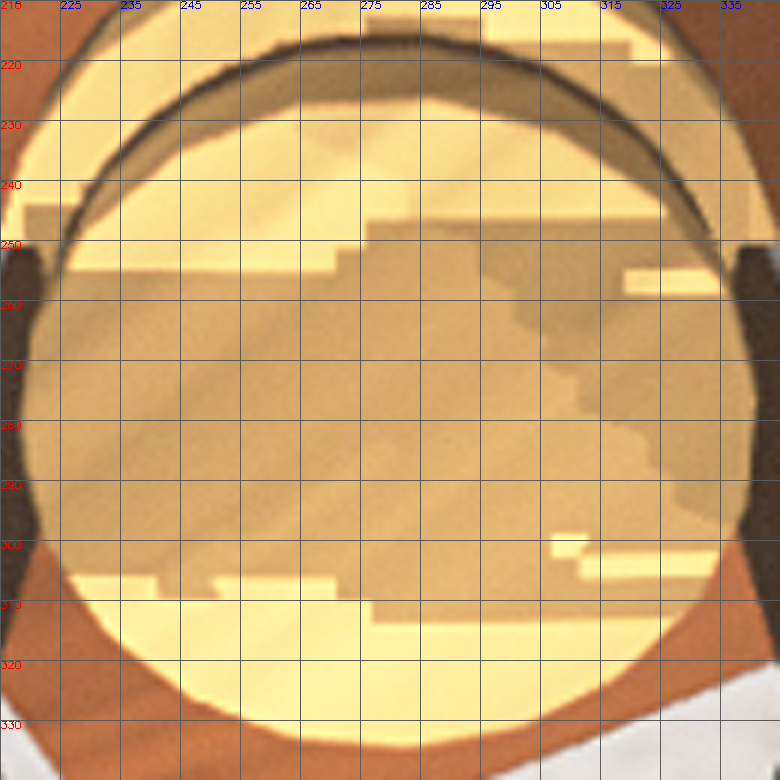

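```bash
python3 - <<'E'
from h import *
i,s=load('w14'); A=axes()
f=fit(280,280.2,.048,.0275,i); print(f,'tool',(A.T@(f[0]-s['position'])).round(4)); go(.585,-.27,.24)
E
```

```text
(array([0.6672, 0.0084, 0.048 ]), array([217.7, 225.5]), array([342.3, 334.9])) tool [0.056  0.0014 0.0011]
t 19.1 pos [0.6681 0.0099 0.104 ] open 0.0537 F [0.4 0.7 0.1] | tool shift [-0.1359  0.2801  0.0826] tilt [ 0.     -0.0025 -0.001 ]
```

Request:
servo_tool(plan=[[-0.01, 0, 0, 0, 0, 0, 0.6], [-0.03, 0, 0, 0, 0, 0, 0.6], [-0.035, 0.005, 0.001, 0, 0, 0, 0.6], [-0.03, 0.015, 0.004, 0, 0, 0, 0.6], [-0.01, 0.03, 0.008, 0, 0, 0, 0.6], [0, 0.035, 0.009, 0, 0, 0, 0.6], [0, 0.035, 0.01, 0, 0, 0, 0.6], [0, 0.035, 0.01, 0, 0, 0, 0.6], [0, 0.035, 0.01, 0, 0, 0, 0.6], [0, 0.035, 0.01, 0, 0, 0, 0.6], [0, 0.02, 0.006, 0, 0, 0, 0.6], [0, 0.01, 0.002, 0, 0, 0, 0.6], [0, 0, 0, 0, 0, 0, 0.6], [0, 0, 0, 0, 0, 0, 0.6]])

```text
t: 20.5
position: [0.5974, -0.2534, 0.2341]
eef_rot: [2.231, -0.003, -2.205]
force: [-0.1, 0.4, -0.1]
opening: 0.0537
```

```bash
python3 -c "
from h import *
go(.6221,-.2714,.169); print(axes().round(3))
snap('w15')
"
```

```text
t 20.5 pos [ 0.5974 -0.2534  0.2341] open 0.0537 F [-0.1  0.4 -0.1] | tool shift [ 0.0655  0.0178 -0.0239] tilt [ 0.     -0.012  -0.0048]
[[ 0.012  0.002 -1.   ]
 [-0.005 -1.    -0.002]
 [-1.     0.005 -0.012]]
```

View pics/w15.png

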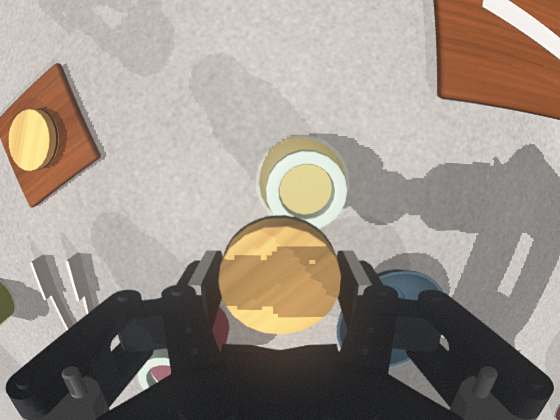

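```bash
python3 - <<'E'
from h import *
sheet(cv2.imread('pics/w15.png'),[(305,190)],'pics/w15s.png',h=50,k=8,cols=1)
E
```

```text
(no output)
```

View pics/w15s.png

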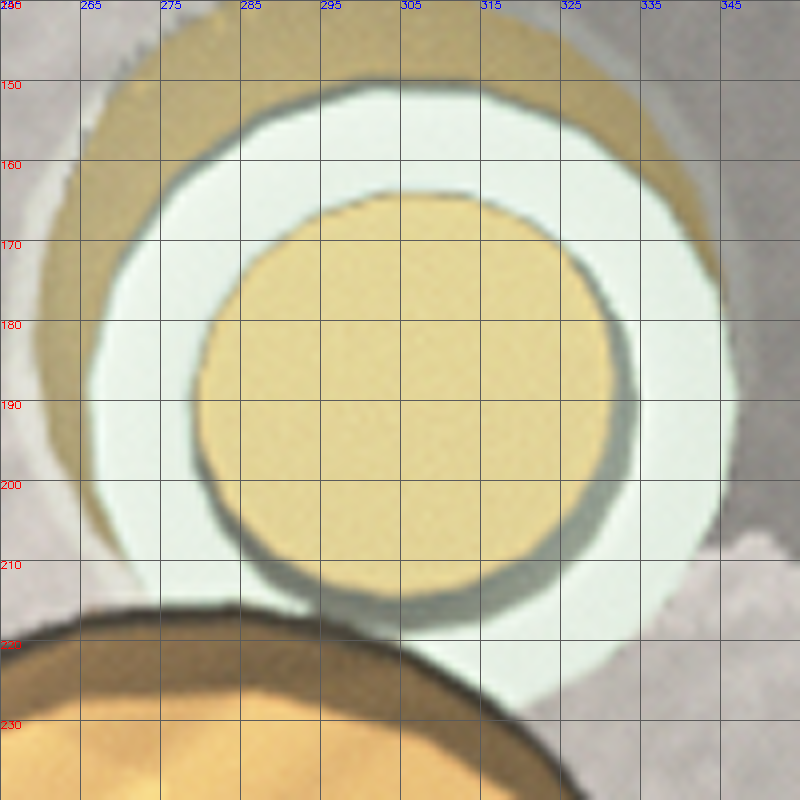

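```bash
python3 - <<'E'
from h import *
i,s=load('w15')
for v in (190,191): f=fit(306.75,v,.095,.0275,i); print(f)
f=fit(306.75,190.5,.095,.0275,i); go(f[0][0]+.001,f[0][1]+.0014,.169)
E
```

```text
(array([ 0.6222, -0.2734,  0.095 ]), array([265.5, 149.3]), array([348. , 230.7]))
(array([ 0.6216, -0.2734,  0.095 ]), array([265.5, 150.4]), array([348. , 231.6]))
t 20.55 pos [ 0.5975 -0.2531  0.2341] open 0.0534 F [-0.2  0.1 -0.8] | tool shift [ 0.0655  0.0186 -0.0245] tilt [ 0.    -0.012 -0.005]
```

Request:
servo_tool(plan=[[0.005, 0.003, -0.004, 0, -0.012, -0.005, 0.6], [0.012, 0.005, -0.006, 0, 0, 0, 0.6], [0.014, 0.005, -0.006, 0, 0, 0, 0.6], [0.01, 0.002, -0.004, 0, 0, 0, 0.6], [0.004, 0, 0, 0, 0, 0, 0.6], [0, 0, 0, 0, 0, 0, 0.6]])

```text
t: 21.15
position: [0.6207, -0.2649, 0.183]
eef_rot: [2.215, 0.011, -2.223]
force: [0.5, 0.5, -1.0]
opening: 0.0545
```

```bash
python3 -c "
from h import *
go(.6224,-.272,.169)
"
```

```text
t 21.15 pos [ 0.6207 -0.2649  0.183 ] open 0.0545 F [ 0.5  0.5 -1. ] | tool shift [ 0.014   0.0071 -0.0017] tilt [-0.      0.0032  0.0027]
```

Request:
servo_tool(plan=[[0.001, 0.003, -0.0005, 0, 0.002, 0.002, 0.6], [0.003, 0.002, -0.0005, 0, 0, 0, 0.6], [0.003, 0.001, 0, 0, 0, 0, 0.6], [0.001, 0, 0, 0, 0, 0, 0.6], [0, 0, 0, 0, 0, 0, 0.6]])

```text
t: 21.65
position: [0.6215, -0.2716, 0.175]
eef_rot: [2.217, 0.008, -2.219]
force: [0.3, 0.2, -0.3]
opening: 0.0539
```

```bash
python3 -c "
from h import *
go(.6224,-.272,.169)
"
```

```text
t 21.65 pos [ 0.6215 -0.2716  0.175 ] open 0.0539 F [ 0.3  0.2 -0.3] | tool shift [ 0.006   0.0004 -0.0009] tilt [-0.      0.0006  0.0002]
```

Request:
servo_tool(plan=[[0.002, 0.0003, -0.0007, 0, 0, 0, 0.6], [0.002, 0, 0, 0, 0, 0, 0.6], [0.0012, 0, 0, 0, 0, 0, 0.6], [0, 0, 0, 0, 0, 0, 0.6]])

```text
t: 22.05
position: [0.6224, -0.2719, 0.1701]
eef_rot: [2.218, 0.008, -2.217]
force: [0.3, -0.0, -0.3]
opening: 0.0537
```

```bash
python3 -c "
from h import *
go(.6224,-.272,.169)
snap('w16'); sheet(cv2.imread('pics/w16.png'),[(280,260)],'pics/w16s.png',h=65,k=6,cols=1)
"
```

```text
t 22.05 pos [ 0.6224 -0.2719  0.1701] open 0.0537 F [ 0.3 -0.  -0.3] | tool shift [0.0011 0.0001 0.    ] tilt [ 0.     -0.0003 -0.0002]
```

View pics/w16s.png

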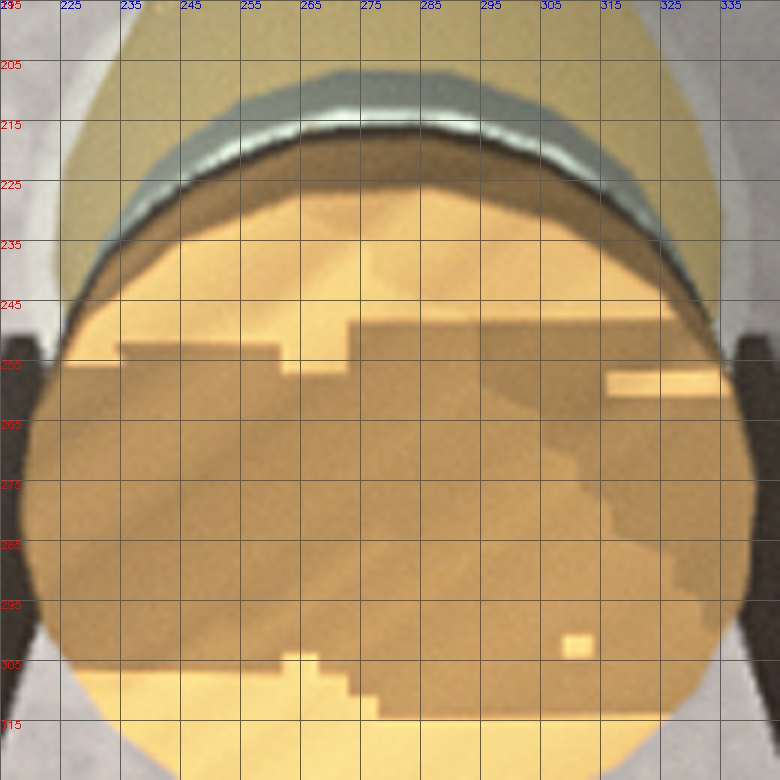

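Request:
servo_tool(plan=[[0.0006, 0, -0.0008, 0, 0, 0, 0.6], [0.0003, 0, 0, 0, 0, 0, 0.6], [0, 0, 0, 0, 0, 0, 0.35], [0, 0, 0, 0, 0, 0, 0.25], [0, 0, 0, 0, 0, 0, 0.15], [0, 0, 0, 0, 0, 0, 0.1], [0, 0, 0, 0, 0, 0, 0.1]])

```text
t: 22.8
position: [0.6236, -0.272, 0.1696]
eef_rot: [2.219, 0.007, -2.216]
force: [-0.2, 1.2, 0.2]
opening: 0.0769
```

```bash
python3 -c "
from h import *
go(.6224,-.272,.169)
snap('w17')
"
```

```text
t 22.8 pos [ 0.6236 -0.272   0.1696] open 0.0769 F [-0.2  1.2  0.2] | tool shift [ 0.0006 -0.      0.0012] tilt [ 0.     -0.001  -0.0006]
```

View pics/w17.png

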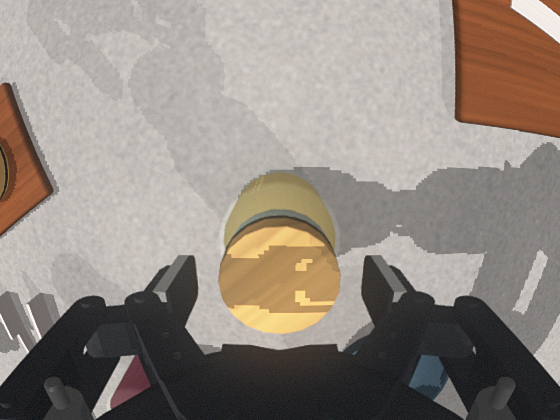

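Request:
servo_tool(plan=[[-0.02, 0, 0, 0, 0, 0, 0.1], [-0.025, 0, 0, 0, 0, 0, 0], [-0.005, -0.015, -0.001, 0, 0, 0, 0], [0, -0.03, -0.003, 0, 0, 0, 0], [0, -0.035, -0.004, 0, 0, 0, 0], [0, -0.035, -0.004, 0, 0, 0, 0], [0, -0.035, -0.004, 0, 0, 0, 0], [0, -0.035, -0.004, 0, 0, 0, 0], [0, -0.035, -0.004, 0, 0, 0, 0], [0.01, -0.025, -0.002, 0, 0, 0, 0], [0.01, -0.012, 0, 0, 0, 0, 0], [0.01, 0, 0, 0, 0, 0, 0], [0, 0, 0, 0, 0, 0, 0]])

```text
t: 24.15
position: [0.6442, 0.0029, 0.1836]
eef_rot: [2.215, 0.011, -2.224]
force: [-1.2, -0.8, -0.4]
opening: 0.0855
```

```bash
python3 -c "
from h import *
go(.668,.0098,.085)
snap('w18')
"
```

```text
t 24.15 pos [0.6442 0.0029 0.1836] open 0.0855 F [-1.2 -0.8 -0.4] | tool shift [ 0.0985 -0.0065 -0.0242] tilt [-0.      0.004   0.0032]
```

View pics/w18.png

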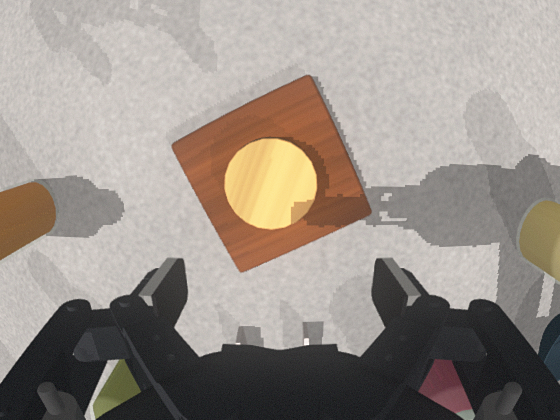

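```bash
python3 - <<'E'
from h import *
sheet(cv2.imread('pics/w18.png'),[(270,183)],'pics/w18s.png',h=55,k=7,cols=1)
E
```

```text
(no output)
```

View pics/w18s.png

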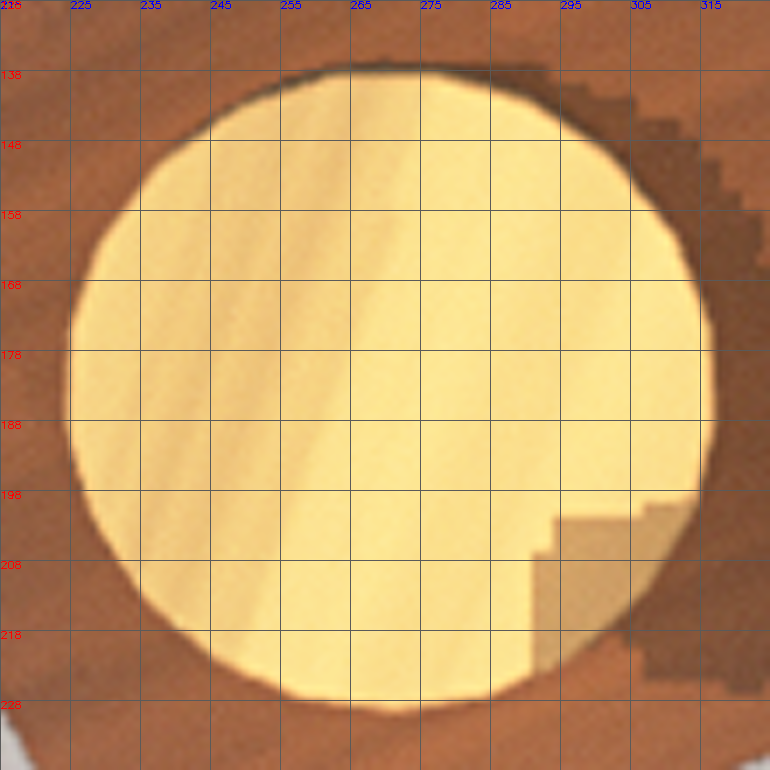

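```bash
python3 - <<'E'
from h import *
i,s=load('w18')
f=fit(270.85,183.95,.03,.033,i); print(f); go(f[0][0]+.001,f[0][1]+.0014,.083)
E
```

```text
(array([0.6678, 0.0086, 0.03  ]), array([224.1, 138. ]), array([317.6, 229.9]))
t 24.2 pos [0.6446 0.0025 0.1842] open 0.0854 F [-0.5  0.4 -0.1] | tool shift [ 0.1012 -0.007  -0.0246] tilt [-0.      0.0032  0.0033]
```

Request:
servo_tool(plan=[[0.005, -0.001, -0.005, 0, 0.004, 0.003, 0], [0.015, -0.002, -0.007, 0, 0, 0, 0], [0.018, -0.001, -0.006, 0, 0, 0, 0], [0.012, 0, -0.003, 0, 0, 0, 0], [0.005, 0, 0, 0, 0, 0, 0], [0, 0, 0, 0, 0, 0, 0]])

```text
t: 24.8
position: [0.6685, 0.002, 0.1237]
eef_rot: [2.223, -0.001, -2.219]
force: [-0.8, -0.6, 0.3]
opening: 0.0855
```

```bash
python3 - <<'E'
from h import *
i,s=load('w18')
f=fit(270.85,183.95,.03,.033,i); go(f[0][0]+.001,f[0][1]+.0014,.083)
E
```

```text
t 24.8 pos [0.6685 0.002  0.1237] open 0.0855 F [-0.8 -0.6  0.3] | tool shift [ 0.0407 -0.008  -0.0003] tilt [ 0.     -0.0017 -0.001 ]
```

Request:
servo_tool(plan=[[0.002, -0.003, 0, 0, 0, 0, 0], [0.006, -0.003, 0, 0, 0, 0, 0], [0.006, -0.001, 0, 0, 0, 0, 0], [0.002, 0, 0, 0, 0, 0, 0], [0, 0, 0, 0, 0, 0, 0]])

```text
t: 25.3
position: [0.6685, 0.0099, 0.1072]
eef_rot: [2.223, -0.0, -2.218]
force: [-0.2, 0.5, 0.6]
opening: 0.0855
```

```bash
python3 - <<'E'
from h import *
go(.6688,.01,.083)
E
```

```text
t 25.3 pos [0.6685 0.0099 0.1072] open 0.0855 F [-0.2  0.5  0.6] | tool shift [ 0.0242 -0.0002 -0.0003] tilt [ 0.     -0.0025 -0.001 ]
```

Request:
servo_tool(plan=[[0.005, 0, 0, 0, 0, 0, 0], [0.007, 0, 0, 0, 0, 0, 0], [0.006, 0, 0, 0, 0, 0, 0], [0.002, 0, 0, 0, 0, 0, 0], [0, 0, 0, 0, 0, 0, 0]])

```text
t: 25.8
position: [0.6687, 0.0097, 0.0857]
eef_rot: [2.224, -0.0, -2.217]
force: [0.0, 0.3, -0.2]
opening: 0.0851
```

```bash
python3 - <<'E'
from h import *
go(.6688,.01,.083)
E
```

```text
t 25.8 pos [0.6687 0.0097 0.0857] open 0.0851 F [ 0.   0.3 -0.2] | tool shift [ 0.0027 -0.0003 -0.0001] tilt [ 0.     -0.0032 -0.0011]
```

Request:
servo_tool(plan=[[0.0017, 0, 0, 0, 0, 0, 0], [0.001, 0, 0, 0, 0, 0, 0.1], [0, 0, 0, 0, 0, 0, 0.3], [0, 0, 0, 0, 0, 0, 0.4], [0, 0, 0, 0, 0, 0, 0.5], [0, 0, 0, 0, 0, 0, 0.5], [0, 0, 0, 0, 0, 0, 0.5]], force=25)

```text
t: 26.5
position: [0.6691, 0.0096, 0.0835]
eef_rot: [2.225, -0.001, -2.216]
force: [-0.7, 0.2, 0.1]
opening: 0.0646
```

```bash
python3 -c "
from h import *
go(.668,.009,.083)
snap('w19'); sheet(cv2.imread('pics/w19.png'),[(280,275)],'pics/w19s.png',h=75,k=5,cols=1)
"
```

```text
t 26.5 pos [0.6691 0.0096 0.0835] open 0.0646 F [-0.7  0.2  0.1] | tool shift [0.0005 0.0006 0.0011] tilt [ 0.     -0.0042 -0.0012]
```

View pics/w19s.png

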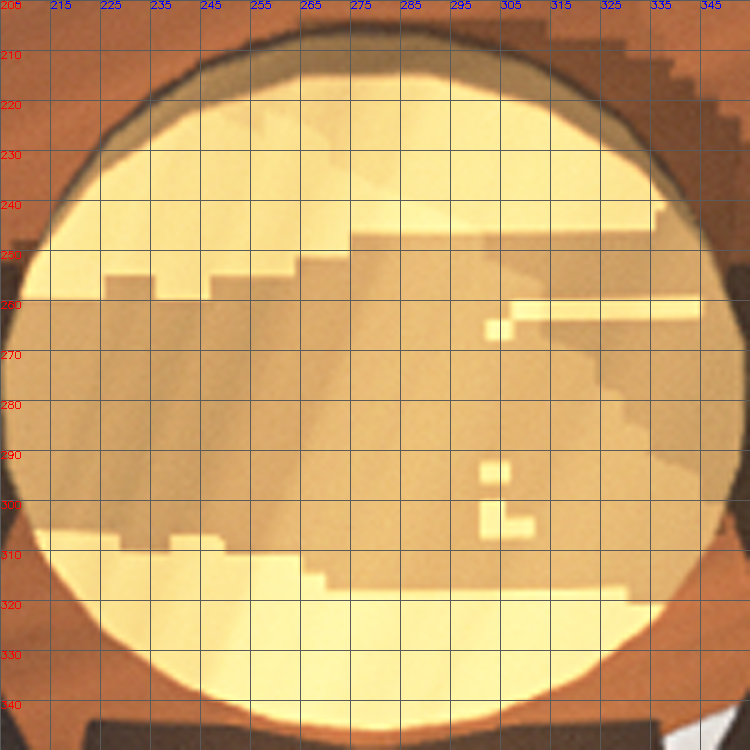

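```bash
python3 - <<'E'
from h import *
i,s=load('w19'); A=axes()
f=fit(280,280.4,.03,.033,i); print(f,'tool',(A.T@(f[0]-s['position'])).round(4)); go(.415,-.15,.25)
E
```

```text
(array([0.6684, 0.0081, 0.03  ]), array([204.3, 213.9]), array([355.7, 346.9])) tool [0.0535 0.0015 0.001 ]
t 26.55 pos [0.6691 0.0096 0.0835] open 0.0646 F [ 0.   0.2 -0.8] | tool shift [-0.1674  0.1597  0.2535] tilt [ 0.     -0.0042 -0.0012]
```

Request:
servo_tool(plan=[[-0.01, 0, 0, 0, 0, 0, 0.5], [-0.03, 0, 0, 0, 0, 0, 0.5], [-0.04, 0, 0, 0, 0, 0, 0.5], [-0.035, 0.007, 0.01, 0, 0, 0, 0.5], [-0.02, 0.015, 0.022, 0, 0, 0, 0.5], [-0.01, 0.02, 0.03, 0, 0, 0, 0.5], [0, 0.021, 0.032, 0, 0, 0, 0.5], [0, 0.021, 0.032, 0, 0, 0, 0.5], [0, 0.021, 0.032, 0, 0, 0, 0.5], [0, 0.021, 0.032, 0, 0, 0, 0.5], [0, 0.015, 0.025, 0, 0, 0, 0.5], [0, 0.008, 0.014, 0, 0, 0, 0.5], [0, 0, 0.004, 0, 0, 0, 0.5], [0, 0, 0, 0, 0, 0, 0.5], [0, 0, 0, 0, 0, 0, 0.5]])

```text
t: 28.05
position: [0.4304, -0.1437, 0.2428]
eef_rot: [2.238, -0.005, -2.196]
force: [-0.3, 0.3, -0.7]
opening: 0.0647
```

```bash
python3 -c "
from h import *
go(.4525,-.1595,.1765)
snap('w20')
"
```

```text
t 28.05 pos [ 0.4304 -0.1437  0.2428] open 0.0647 F [-0.3  0.3 -0.7] | tool shift [ 0.0668  0.0154 -0.0208] tilt [ 0.     -0.0187 -0.0065]
```

View pics/w20.png

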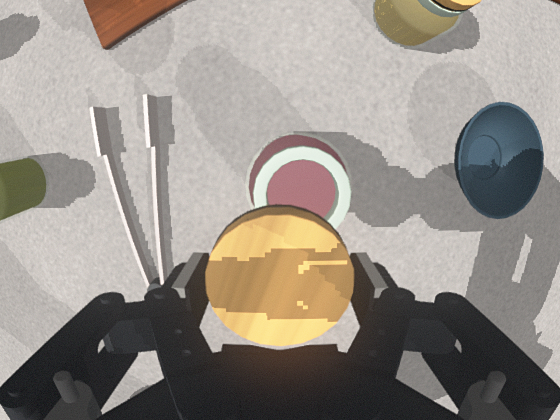

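```bash
python3 - <<'E'
from h import *
sheet(cv2.imread('pics/w20.png'),[(302,190)],'pics/w20s.png',h=55,k=7,cols=1)
E
```

```text
(no output)
```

View pics/w20s.png

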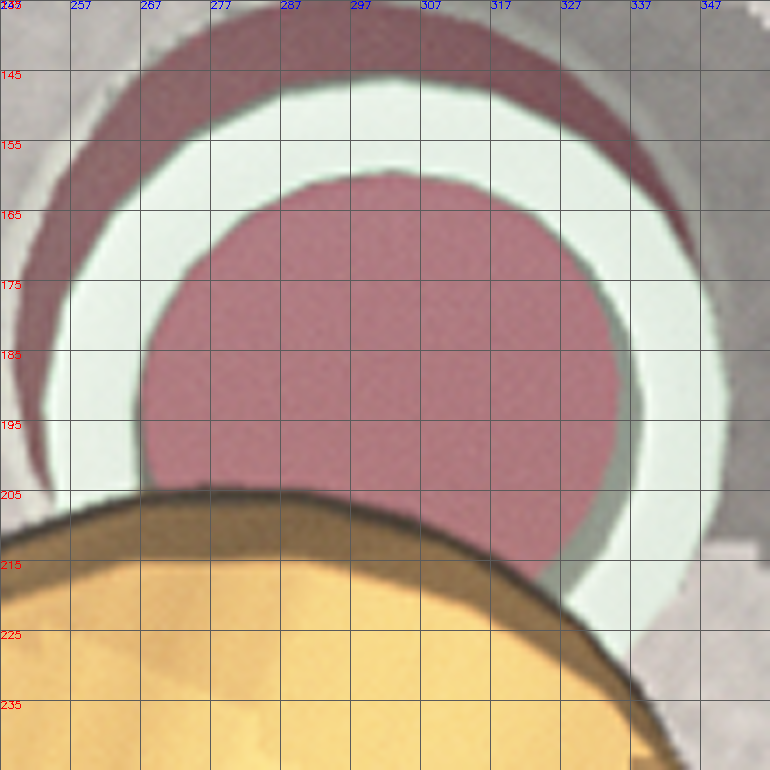

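```bash
python3 - <<'E'
from h import *
i,s=load('w20')
for v in (194,195,196): f=fit(302.1,v,.105,.033,i); print(f)
go(.4528,-.1588,.1765)
E
```

```text
(array([ 0.4534, -0.1609,  0.105 ]), array([252.5, 145.2]), array([351.7, 242.8]))
(array([ 0.4527, -0.1609,  0.105 ]), array([252.5, 146.3]), array([351.7, 243.7]))
(array([ 0.452 , -0.1609,  0.105 ]), array([252.5, 147.3]), array([351.7, 244.7]))
t 28.1 pos [ 0.4306 -0.1436  0.2428] open 0.0646 F [ 0.7  0.2 -0.7] | tool shift [ 0.0668  0.0148 -0.0209] tilt [ 0.     -0.0187 -0.0065]
```

Request:
servo_tool(plan=[[0.004, 0.003, -0.004, 0, -0.018, -0.006, 0.5], [0.012, 0.004, -0.006, 0, 0, 0, 0.5], [0.013, 0.004, -0.005, 0, 0, 0, 0.5], [0.01, 0.001, -0.003, 0, 0, 0, 0.5], [0.004, 0, 0, 0, 0, 0, 0.5], [0, 0, 0, 0, 0, 0, 0.5]])

```text
t: 28.7
position: [0.4532, -0.1558, 0.1945]
eef_rot: [2.217, 0.007, -2.22]
force: [-0.2, 0.5, -0.8]
opening: 0.0648
```

```bash
python3 -c "
from h import *
go(.4542,-.1594,.1765)
"
```

```text
t 28.7 pos [ 0.4532 -0.1558  0.1945] open 0.0648 F [-0.2  0.5 -0.8] | tool shift [ 0.018   0.0037 -0.001 ] tilt [-0.      0.0014  0.0008]
```

Request:
servo_tool(plan=[[0.003, 0.002, -0.0005, 0, 0.001, 0, 0.5], [0.005, 0.001, 0, 0, 0, 0, 0.5], [0.003, 0, 0, 0, 0, 0, 0.5], [0.001, 0, 0, 0, 0, 0, 0.5], [0, 0, 0, 0, 0, 0, 0.5]])

```text
t: 29.2
position: [0.4532, -0.1589, 0.1817]
eef_rot: [2.218, 0.007, -2.22]
force: [-0.2, -0.7, -0.4]
opening: 0.0648
```

```bash
python3 -c "
from h import *
go(.4542,-.1594,.1765)
"
```

```text
t 29.2 pos [ 0.4532 -0.1589  0.1817] open 0.0648 F [-0.2 -0.7 -0.4] | tool shift [ 0.0052  0.0005 -0.001 ] tilt [-0.      0.0005  0.0009]
```

Request:
servo_tool(plan=[[0.0018, 0.0004, -0.0008, 0, 0, 0, 0.5], [0.0015, 0, 0, 0, 0, 0, 0.5], [0.0008, 0, 0, 0, 0, 0, 0.5], [0, 0, 0, 0, 0, 0, 0.5]])

```text
t: 29.6
position: [0.4543, -0.1594, 0.1779]
eef_rot: [2.219, 0.007, -2.218]
force: [-1.1, 0.2, -0.4]
opening: 0.0646
```

```bash
python3 -c "
from h import *
go(.4542,-.1594,.1765)
snap('w21'); sheet(cv2.imread('pics/w21.png'),[(280,260)],'pics/w21s.png',h=75,k=5,cols=1)
"
```

```text
t 29.6 pos [ 0.4543 -0.1594  0.1779] open 0.0646 F [-1.1  0.2 -0.4] | tool shift [0.0014 0.     0.0001] tilt [ 0.     -0.0007  0.0002]
```

View pics/w21s.png

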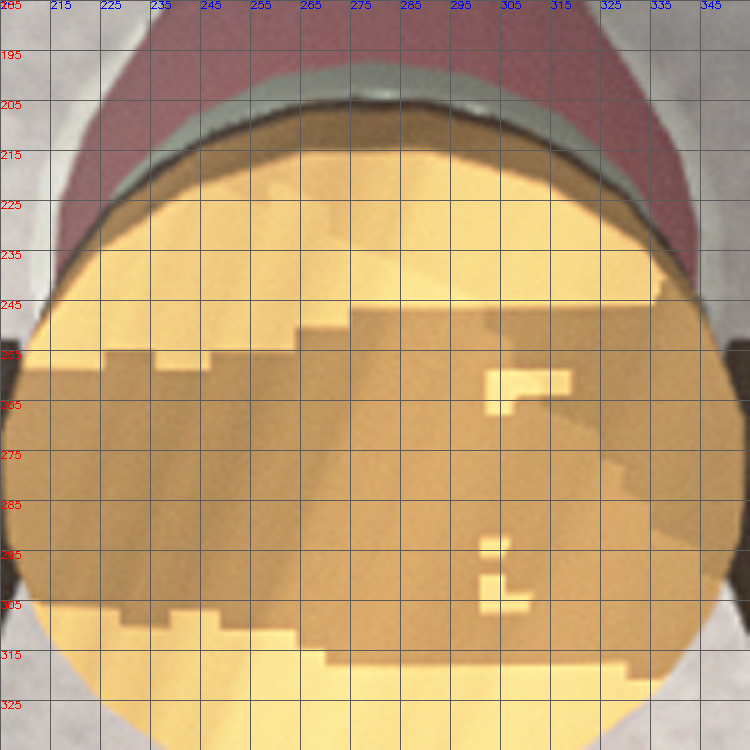

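Well centred. Next I'll lower about 1.2 mm and release.

Request:
servo_tool(plan=[[0.0008, 0, 0, 0, 0, 0, 0.5], [0.0004, 0, 0, 0, 0, 0, 0.5], [0, 0, 0, 0, 0, 0, 0.22], [0, 0, 0, 0, 0, 0, 0.14], [0, 0, 0, 0, 0, 0, 0.07], [0, 0, 0, 0, 0, 0, 0], [0, 0, 0, 0, 0, 0, 0], [0, 0, 0, 0, 0, 0, 0]])

```text
t: 30.45
position: [0.4546, -0.1595, 0.1769]
eef_rot: [2.22, 0.006, -2.217]
force: [0.7, 0.6, 0.4]
opening: 0.0855
```

```bash
python3 -c "
from h import *
go(.4542,-.1594,.1765)
snap('w22')
"
```

```text
t 30.45 pos [ 0.4546 -0.1595  0.1769] open 0.0855 F [0.7 0.6 0.4] | tool shift [ 0.0004 -0.0001  0.0004] tilt [ 0.     -0.0014 -0.0001]
```

View pics/w22.png

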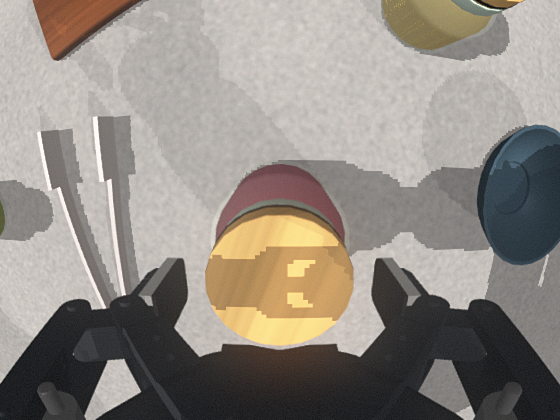

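The largest lid has been released. I'll retreat upward and check with the fixed cameras.

Request:
servo_tool(plan=[[-0.015, 0, 0, 0, 0, 0, 0], [-0.03, 0, 0, 0, 0, 0, 0], [-0.035, 0, 0, 0, 0, 0, 0], [-0.03, 0.01, 0, 0, 0, 0, 0], [-0.01, 0.03, 0, 0, 0, 0, 0], [0, 0.04, 0, 0, 0, 0, 0], [0, 0.04, 0, 0, 0, 0, 0], [0, 0.04, 0, 0, 0, 0, 0], [0, 0.04, 0, 0, 0, 0, 0], [0, 0.04, 0, 0, 0, 0, 0], [0, 0.02, 0, 0, 0, 0, 0], [0, 0.01, 0, 0, 0, 0, 0], [0, 0, 0, 0, 0, 0, 0], [0, 0, 0, 0, 0, 0, 0]])

```text
t: 31.9
position: [0.4546, -0.438, 0.3007]
eef_rot: [2.218, 0.01, -2.218]
force: [-0.3, -0.2, -0.5]
opening: 0.0849
```

```bash
python3 - <<'E'
from h import *
go(.45,-.4,.3)
T=[]
for n,cs in [('top',[(115,157),(160,264),(394,173),(338,262)]),('scene',[(358,285),(394,220),(206,172),(290,164)])]:
    im=eyes.read_camera(n)[:,:,::-1].copy(); cv2.imwrite(f'pics/{n}9.png',im); sheet(im,cs,f'pics/{n}9s.png',h=25,k=8,cols=2)
a=cv2.imread('pics/top9s.png');b=cv2.imread('pics/scene9s.png')
c=np.hstack([a,b]); cv2.imwrite('pics/fin.png',cv2.resize(c,(800,400)))
E
```

```text
t 31.9 pos [ 0.4546 -0.438   0.3007] open 0.0849 F [-0.3 -0.2 -0.5] | tool shift [ 0.0007 -0.038   0.0043] tilt [-0.      0.0001  0.001 ]
```

View pics/top9.png

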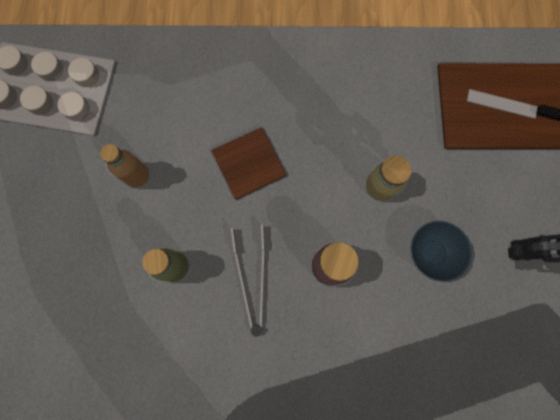

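View pics/fin.png

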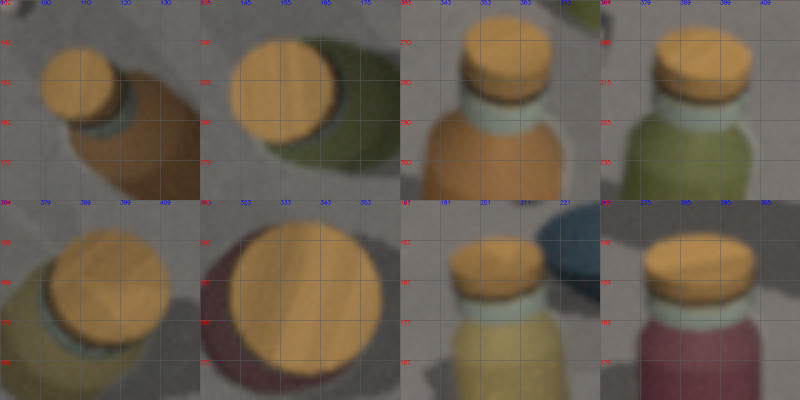

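```bash
python3 - <<'E'
from h import *
for k,u,v,z,j in [('bottle',109.25,153.25,.143,(.6399,.2414)),('slim',155.5,261.6,.130,(.4506,.1542)),('middle',396.4,169.8,.113,(.619,-.2718)),('wide',339.4,261.6,.123,(.4509,-.1597))]:
    p=hit('top',u,v,z); print(k,p[:2].round(4),'minus rim mm',((p[:2]-j)*1000).round(1))
E
```

```text
bottle [0.6402 0.2413] minus rim mm [ 0.3 -0.1]
slim [0.4521 0.1536] minus rim mm [ 1.5 -0.6]
middle [ 0.6191 -0.2713] minus rim mm [0.1 0.5]
wide [ 0.4513 -0.1597] minus rim mm [ 0.4 -0. ]
```

All four lids are within about 2 mm of their rims, so I'm handing in.

```bash
python3 -c "
from rig import env
print(env.close_job())"
```

```text
the job is handed in; nothing more can be done
None
```

All four lids are on their own jars. I took them from the top of the stack down (bottle, slim, middle, wide), lined each one up with the wrist camera and released it. The job was handed in at about 32 s, with the gripper open and clear of everything.

**Lid position:** in the last top-camera picture the lid centres lie 0.3 mm (bottle), 1.6 mm (slim), 0.5 mm (middle) and 0.4 mm (wide) from the rim positions measured at the start. The limit is 8 mm.

**Seating:** in both fixed cameras the lids look level and seated. I judged level and seating height by eye and did not measure them.

**Jars, bowl and tongs:** the jars, bowl and tongs look unmoved in the pictures. The force readings never rose above noise, about 1 N.

**Disagreements:** the scene camera's positions were off from the top camera's by 6–12 mm at the start, so I did not use it for measuring. The wrist camera differed from the top camera by about 1–3 mm. I measured each lid and its jar with the wrist camera so that this offset would cancel.

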